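# Put the reagent jars down in the cold well

## Task

Get the cold well's reagent set ready for the night. The carrier may hold only green-lidded jars: stand the one white-lidded jar from it in the white returns tray, and stand every green-lidded jar that stands close behind the well upright in a free place of the carrier, one to a place; until that is done leave the red transport lock on and the carrier up. Then slide the lock fully open, lift the black crank grip so that its pawl clears the ratchet, let the crank turn back slowly under the load (at least five seconds a turn) until the carrier is right down on its stop, let the grip sink so that the pawl seats, and slide the lock fully home again; leave the other things on the bench where they are.

Things in the scene. Friction and masses are not known exactly. Their poses are not given: they have to be found in the camera images.
- carrier_mid (a point): the hoist's aluminium carrier, a trough with five places in a row, 50 mm apart, walls 12 mm above its floor. The point is mid-floor; y runs along the row towards the lock, z up. It moves only up and down: raised (at the start) its floor is 104 mm above the bench, level with the rim of the white well (96 mm wide) it sinks into. At y = +141 mm a 32 mm wide lock plate stands 72 mm above the floor
- place_1 (a point): middle of the floor of place 1 of the carrier (place 1 is the nearest to the crank, 5 the nearest to the lock); same axes as the carrier. It is 47 mm square inside: a jar has about 4 mm to spare all round; the place may be empty or taken
- place_2 (a point): middle of the floor of place 2 of the carrier (place 1 is the nearest to the crank, 5 the nearest to the lock); same axes as the carrier. It is 47 mm square inside: a jar has about 4 mm to spare all round; the place may be empty or taken
- place_3 (a point): middle of the floor of place 3 of the carrier (place 1 is the nearest to the crank, 5 the nearest to the lock); same axes as the carrier. It is 47 mm square inside: a jar has about 4 mm to spare all round; the place may be empty or taken
- place_4 (a point): middle of the floor of place 4 of the carrier (place 1 is the nearest to the crank, 5 the nearest to the lock); same axes as the carrier. It is 47 mm square inside: a jar has about 4 mm to spare all round; the place may be empty or taken
- place_5 (a point): middle of the floor of place 5 of the carrier (place 1 is the nearest to the crank, 5 the nearest to the lock); same axes as the carrier. It is 47 mm square inside: a jar has about 4 mm to spare all round; the place may be empty or taken
- carrier (a joint): how far the carrier has gone down, m: 0 raised, 0.088 right down on the stop. It is geared to the crank: 9.4 mm for each rad of crank
- crank (a joint): angle of the crank, rad: 0 at the start (carrier up), grows as the carrier goes down, counter-clockwise seen from above; 9.385 (one and a half turns) at the lower stop. The load pulls it this way with 3 to 4 N at the grip; a damper slows it. With the pawl down it turns only clockwise (up)
- crank_axis (a point): point on the upright axis of the crank, on the grey gear housing beside the well, 135 mm above the bench, at the height of the middle of the grip, 262 mm from carrier_mid along the carrier's -y axis; the housing is 120 mm square and 75 mm high. The grip goes round it at a radius of 51 mm
- grip_mid (a point): middle of the black upright grip on the crank's end: 23 mm in diameter, 50 mm high with a 29 mm head, its middle 135 mm above the bench when let down; the crank arm lies 28 mm below this point. The grip revolves freely on its pin, so a hand holding it goes round without turning. No part of the hoist stands higher than 0.19 m, nor the jars in it
- pawl (a joint): how far the grip, and with it the brass pawl under it, is lifted, m: 0 down, 0.011 against its stop. From 0.007 up the pawl clears the 16 teeth of the ratchet ring; below that it drops into the next gap and stops the crank. A spring presses it down with 3 to 5 N
- lock (a joint): transport lock, m: 0 home (its bolt is through the end wall of the well, under the raised carrier or over the lowered one, and keeps it from moving), 0.026 fully open against its stop; it slides along the carrier's +y axis with about 2 N and stays where it is left
- lock_grip (a point): middle of the red upright grip of the transport lock, 18 x 16 mm and 40 mm high, its middle 128 mm above the bench, on the pedestal at the far end of the well from the crank; the pedestal's top is 24 mm below this point. Same axes as the carrier: it moves along y
- returns_in (a point): middle of the inner floor of the white plastic returns tray, 105 x 105 mm outside, rim 20 mm high, walls and floor about 3 mm; it stands on the bench and does not move
- stock_1_mid (a point): amber glass sample jar with a GREEN ribbed screw lid (the correct kind): body 38 mm in diameter, the lid 40 mm in diameter and 16 mm high on top, 50 mm high in all, 90 g. The point lies on its axis half-way up (25 mm above its underside), z up when it stands; take it by the lid; stands on the bench behind the well (one of the three may be missing)
- stock_2_mid (a point): amber glass sample jar with a GREEN ribbed screw lid (the correct kind): body 38 mm in diameter, the lid 40 mm in diameter and 16 mm high on top, 50 mm high in all, 90 g. The point lies on its axis half-way up (25 mm above its underside), z up when it stands; take it by the lid; stands on the bench behind the well (one of the three may be missing)
- stock_3_mid (a point): amber glass sample jar with a GREEN ribbed screw lid (the correct kind): body 38 mm in diameter, the lid 40 mm in diameter and 16 mm high on top, 50 mm high in all, 90 g. The point lies on its axis half-way up (25 mm above its underside), z up when it stands; take it by the lid; stands on the bench behind the well (one of the three may be missing)
- kit_1_mid (a point): amber glass sample jar with a GREEN ribbed screw lid (the correct kind): body 38 mm in diameter, the lid 40 mm in diameter and 16 mm high on top, 50 mm high in all, 90 g. The point lies on its axis half-way up (25 mm above its underside), z up when it stands; take it by the lid; stands in one of the carrier's places at the start
- kit_2_mid (a point): amber glass sample jar with a GREEN ribbed screw lid (the correct kind): body 38 mm in diameter, the lid 40 mm in diameter and 16 mm high on top, 50 mm high in all, 90 g. The point lies on its axis half-way up (25 mm above its underside), z up when it stands; take it by the lid; stands in one of the carrier's places at the start
- odd_mid (a point): the wrong jar, in one of the carrier's places at the start: an amber jar like the others but with a WHITE lid; same sizes and same point; take it by the lid
- marker_blue: blue felt marker lying on the bench behind the hoist, 126 mm long, 15 mm thick; leave it alone
- vial: empty sample vial with a black cap lying on the bench behind the hoist, about 60 mm long, 22 mm thick; leave it alone
Mind the look-alikes: they are no part of the job. What is shaped like the part that bears stock_3_mid but pink or yellow is not meant.

How it is judged:
On the way, in this order (a step that is already met when the one before it is completed fails the run):
1. the white-lidded jar stands in the returns tray and every green-lidded jar upright in the carrier, carrier up and lock still home (x of stock_1_mid in the frame of carrier_mid between -0.012 and 0.012 m and y of stock_1_mid in the frame of carrier_mid between -0.112 and 0.112 m and z of stock_1_mid in the frame of carrier_mid between 0.02 and 0.03 m and angle between each of stock_1_mid, stock_2_mid, stock_3_mid, kit_1_mid, kit_2_mid, odd_mid's own z axis and vertical below 0.12 rad and x of stock_2_mid in the frame of carrier_mid between -0.012 and 0.012 m and y of stock_2_mid in the frame of carrier_mid between -0.112 and 0.112 m and z of stock_2_mid in the frame of carrier_mid between 0.02 and 0.03 m and x of stock_3_mid in the frame of carrier_mid between -0.012 and 0.012 m and y of stock_3_mid in the frame of carrier_mid between -0.112 and 0.112 m and z of stock_3_mid in the frame of carrier_mid between 0.02 and 0.03 m and x of kit_1_mid in the frame of carrier_mid between -0.012 and 0.012 m and y of kit_1_mid in the frame of carrier_mid between -0.112 and 0.112 m and z of kit_1_mid in the frame of carrier_mid between 0.02 and 0.03 m and x of kit_2_mid in the frame of carrier_mid between -0.012 and 0.012 m and y of kit_2_mid in the frame of carrier_mid between -0.112 and 0.112 m and z of kit_2_mid in the frame of carrier_mid between 0.02 and 0.03 m and x of odd_mid in the frame of returns_in between -0.045 and 0.045 m and y of odd_mid in the frame of returns_in between -0.045 and 0.045 m and z of odd_mid in the frame of returns_in between 0.018 and 0.032 m and value of joint carrier below 0.004 m and value of joint lock below 0.006 m), for 0.2 s.
2. the transport lock is fully open, the carrier still up (value of joint lock above 0.0235 m and value of joint carrier below 0.004 m), for 0.1 s.
3. the carrier has been let right down on its stop (value of joint carrier above 0.085 m), for 0.2 s.
At the end, for the whole second after the job is handed in: every green-lidded jar upright (within 7 degrees) in a place of the carrier, the white-lidded one upright in the returns tray, the carrier within 3 mm of its lower stop and still, the grip down with the pawl seated (within 2 mm) and the transport lock home within 2.5 mm (x of stock_1_mid in the frame of carrier_mid between -0.012 and 0.012 m and y of stock_1_mid in the frame of carrier_mid between -0.112 and 0.112 m and z of stock_1_mid in the frame of carrier_mid between 0.02 and 0.03 m and angle between each of stock_1_mid, stock_2_mid, stock_3_mid, kit_1_mid, kit_2_mid, odd_mid's own z axis and vertical below 0.12 rad and x of stock_2_mid in the frame of carrier_mid between -0.012 and 0.012 m and y of stock_2_mid in the frame of carrier_mid between -0.112 and 0.112 m and z of stock_2_mid in the frame of carrier_mid between 0.02 and 0.03 m and x of stock_3_mid in the frame of carrier_mid between -0.012 and 0.012 m and y of stock_3_mid in the frame of carrier_mid between -0.112 and 0.112 m and z of stock_3_mid in the frame of carrier_mid between 0.02 and 0.03 m and x of kit_1_mid in the frame of carrier_mid between -0.012 and 0.012 m and y of kit_1_mid in the frame of carrier_mid between -0.112 and 0.112 m and z of kit_1_mid in the frame of carrier_mid between 0.02 and 0.03 m and x of kit_2_mid in the frame of carrier_mid between -0.012 and 0.012 m and y of kit_2_mid in the frame of carrier_mid between -0.112 and 0.112 m and z of kit_2_mid in the frame of carrier_mid between 0.02 and 0.03 m and x of odd_mid in the frame of returns_in between -0.045 and 0.045 m and y of odd_mid in the frame of returns_in between -0.045 and 0.045 m and z of odd_mid in the frame of returns_in between 0.018 and 0.032 m and value of joint carrier above 0.085 m and value of joint pawl below 0.002 m and value of joint lock below 0.0025 m and velocity of joint carrier between -0.005 and 0.005 m/s); the robot touches nothing.
It fails at once if the crank ran back faster than 1.6 rad/s (a turn in under four seconds) (velocity of joint crank above 1.6 rad/s).
It fails at once if a thing that was to be left alone was moved more than 3 cm (distance of any of marker_blue, vial from where it was at the start of the episode above 0.03 m).
Of stock_1, stock_2, stock_3 only 2 to 3 are there at a start; the rules pass over those that are not, and their reading is None.
At some moment in a run one of stock_1, stock_2, stock_3 may be knocked a few centimetres aside while the robot is not near it.
It also fails if it takes over 210 s, if anything falls off the work surface, if the arm or the gripper's body presses on something with over 40 N, if the wrist force passes 120 N, or if a joint passes its speed limit or range.

## Robot

A 6-joint arm with a two-finger parallel gripper is mounted at the origin on a cart in front of the work surface, level with it; the furniture and walls round the work are solid. World frame = base frame: x ahead of the robot, y to its left, z up, the work surface at z = 0. Lengths are in m, angles in rad, forces in N, time in s.
With the tool pointing down it reaches from about 0.3 to 0.775 m from the base axis. Payload 14.6 kg.
Tool frame: the origin (TCP) lies on the mounting face of the last link; the fingertips stand 199 mm ahead of it and the grasp point (between the pads) lies 180 mm ahead of it; z points along the fingers, y is the direction in which the jaws open and shut (so a half turn about z gives the same grasp; the last joint's range is limited). The gripper opens to 94 mm and grips with 3 to 60 N. Pads are 16 mm wide; open, the fingers measure 119 mm over their backs; the gripper's body (75 mm by 177 mm) begins 78 mm behind the grasp point.
Start: joints at [-1.283, 0.3, 1.521, -0, 1.321, -0.067], TCP at [0.191, -0.516, 0.405] pointing down, gripper open.
Joint ranges: [-3.03, 3.03], [-0.79, 2.21], [0.23, 2.52], [-1.04, 4.18], [0, 3.07], [-2.55, 2.55]. Speed limits (rad/s): [2.22, 2.22, 2.57, 3.14, 3.14, 3.14].

## Interface

Orientations are given as [roll, pitch, yaw] about the fixed x, y, z axes, in that order (R = Rz(yaw) Ry(pitch) Rx(roll)).
In Python, from station import sensors, vision, job gives the robot as it stands. The module is installed in compiled form; this text tells all that it offers.
- The arm moves only by the tool arm_command, never from a script. Its argument "plan" is one flat list of numbers, 5 for each row, row after row: the closure, from -1 (fully open) to 1 (shut), so that 0 is half open, then the shift along the world's x, y, z scaled (see below), then the turn about the world's z scaled (see below). A call has 1 to 20 rows; each row is the pose to reach, as a shift and turn from the pose commanded when the call began; what a row does not reach only later rows make up. The controller multiplies each number of a shift by 400 mm and each number of a turn by 120 degrees. A row lasts 1/10 s, in which the tool goes at most 50 mm and 8.59 degrees, less where a joint would pass 70% of its speed; a pose out of reach is approached as far as the arm can. A call with a number of a shift or a turn outside -1 to 1 is refused whole. A call with a gripper value outside its range is refused whole. The fingers move at their own pace and stop on an object; "newtons" is the grip in N (left out, the last holds). Time passes only in rows, so rows that repeat a pose let the fingers close. It gives the time, the measured TCP pose, the force and the opening at its end, in the units of the state.
- sensors.get_obs(): the state, without advancing time (a new reading comes with each control period).
- vision.camera(name): name is "scene" or "top" or "wrist"; returns the picture (400x640x3 uint8, blue, green, red); there is no depth.
- vision.camera_params(name): a dict with "intrinsics" (3x3 intrinsics, pixels), "rvec" (rotation vector, rad) and "tvec" (3), from world to camera coordinates, as OpenCV has them. Camera axes: x right, y down, z forward; pixel columns grow to the right and rows downward; lengths in m; the calibration is good to about 2 mm. A picture is of the moment at which its call begins: read the wrist's pose just before it. camera_params takes no time and is no camera call; for the wrist camera it gives the pose at the moment of the call.
- job.hand_in(): hands the job in, once; it reports no verdict.
Trained networks look in the newest picture that a camera, given by its name, has taken for a name from the list of things; names that differ only in an ending like _2 or _b are one class to them, and where a whole thing is asked for, a point or a joint stands for the part that bears it (a point fixed in the world has none). Each returns a list of dicts, best first, with "confidence" (0 to 1); they miss things now and then, are a little off and sometimes report something else, mostly with a low value. They report only what shows in the picture. A call takes as long as a camera call. They do not tell look-alikes from the thing itself.
- vision.search_frame(name, camera): "at" ([row, column] in pixels, amid what is visible of it).
- vision.silhouettes(name, camera): "mask" (400x640 bool, what is visible of it) and "at" ([row, column] in pixels, amid what is visible of it).
- vision.pinpoint(name, camera): "at" ([row, column] in pixels: a listed point, or the origin of a listed thing).
The state is a dict: "time_s": time; "qpos": joint angles; "joint_vel": joint speeds; "tau": joint torques, N m; "ee_pos": TCP position; "eef_rot": TCP orientation; "force": force on the tool from outside, world axes, zero at the start; "moment": the same for the moment, N m; "grip_width": finger opening in m.
Only numpy, scipy, OpenCV 4.12 (cv2) and the standard library are available. Lean on these libraries where they do the work, as an engineer would, in place of code of your own. Each camera call takes 0.05 s, during which the arm holds its last target.

## Working session

There is one attempt and no reset: what is moved stays moved. The work goes in short steps, Python scripts to look and compute and a tool call to move; the robot and the scene stay as the last step left them, time stands still between calls to the robot, and variables do not carry over. Pictures are saved under pics/ and viewed, and the job is handed in when it is done.

Besides the shell and the picture viewer there is one more tool, called after "Request:" as name(argument=value, ...), one argument or row to a line, values as JSON. arm_command: Moves the arm, as the interface text tells. Its arguments: {"type":"object","properties":{"plan":{"type":"array"},"newtons":{"type":"number"}},"required":["plan"]}

```bash
mkdir -p pics; cat > h.py <<'E'
import numpy as np, cv2
from station import sensors, vision, job
def P(c):
    p=vision.camera_params(c); K=np.array(p['intrinsics'],float); R=cv2.Rodrigues(np.array(p['rvec'],float))[0]; t=np.array(p['tvec'],float).ravel(); return K,R,t
def proj(c,X):
    K,R,t=P(c); x=K@(R@np.array(X,float)+t); return x[:2]/x[2]  # col,row
def ray(c,at,z):
    K,R,t=P(c); d=R.T@np.linalg.inv(K)@np.array([at[1],at[0],1.]); o=-R.T@t
    return o+d*(z-o[2])/d[2]
def snap(c,n,crop=None,scale=1):
    im=vision.camera(c)
    o=im if crop is None else im[crop[0]:crop[1],crop[2]:crop[3]]
    if scale!=1: o=cv2.resize(o,None,fx=scale,fy=scale,interpolation=cv2.INTER_CUBIC)
    cv2.imwrite('pics/'+n+'.png',o); return im
E
python3 - <<'E'
from h import *
o=sensors.get_obs(); print({k:np.round(v,3) for k,v in o.items()})
for c in('scene','top','wrist'):
    snap(c,'a_'+c); K,R,t=P(c); print(c,K.round(0).tolist(),(-R.T@t).round(3),R[2].round(2))
E
```

```text
{'time_s': np.float64(0.0), 'qpos': array([-1.283,  0.3  ,  1.522, -0.   ,  1.321, -0.067]), 'joint_vel': array([-0.   , -0.   , -0.001, -0.002,  0.   , -0.   ]), 'tau': array([-0.0000e+00, -5.3181e+01, -3.5274e+01,  7.1000e-02,  2.4000e-02,
       -0.0000e+00]), 'ee_pos': array([ 0.191, -0.516,  0.404]), 'eef_rot': array([-3.14 , -0.   ,  0.355]), 'force': array([-0.305, -0.632,  0.   ]), 'moment': array([-0.035,  0.02 , -0.011]), 'grip_width': np.float64(0.094)}
scene [[480.0, 0.0, 320.0], [0.0, 480.0, 201.0], [0.0, 0.0, 1.0]] [0.166 0.85  0.895] [ 0.36 -0.66 -0.66]
top [[459.0, 0.0, 318.0], [0.0, 459.0, 202.0], [0.0, 0.0, 1.0]] [0.533 0.049 1.262] [ 0.06  0.01 -1.  ]
wrist [[298.0, 0.0, 321.0], [0.0, 298.0, 194.0], [0.0, 0.0, 1.0]] [ 0.266 -0.488  0.384] [-0.26 -0.09 -0.96]
```

View pics/a_scene.png

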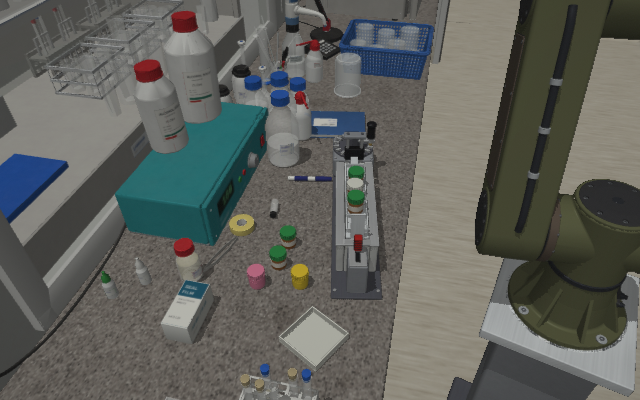

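View pics/a_top.png

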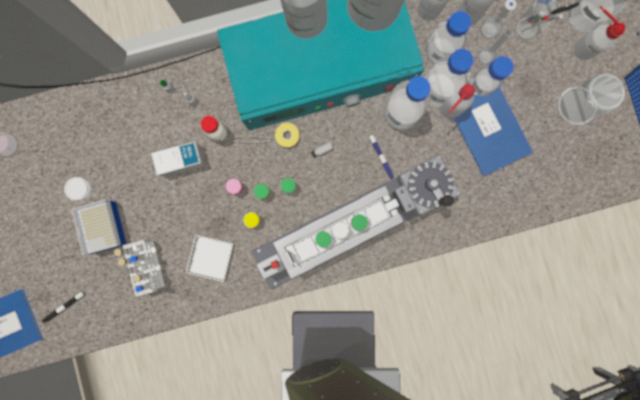

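```bash
python3 - <<'E'
from h import *
im=snap('top','b_top',(110,300,180,480),2.6)
for n,z in [('place_1',.104),('place_5',.104),('carrier_mid',.104),('crank_axis',.135),('grip_mid',.135),('lock_grip',.128),('returns_in',.003),('stock_1_mid',.025),('odd_mid',.129),('marker_blue',.007),('vial',.01)]:
    for c in ['top','scene']:
        if c=='scene': vision.camera('scene')
        else: vision.camera('top')
        r=vision.pinpoint(n,c)
        for d in r[:6]: print(n,c,np.round(d['confidence'],2),np.round(d['at']),ray(c,d['at'],z).round(4)[:2])
E
```

```text
place_1 top 0.98 [228. 342.] [ 0.5342 -0.0036]
place_1 top 0.75 [246. 305.] [0.4898 0.088 ]
place_1 top 0.74 [208. 374.] [ 0.5822 -0.0865]
place_1 top 0.63 [243. 322.] [0.4956 0.0452]
place_1 top 0.6 [221. 358.] [ 0.5514 -0.0449]
place_1 scene 0.97 [184. 355.] [ 0.5511 -0.0477]
place_1 scene 0.91 [170. 357.] [ 0.5716 -0.1051]
place_1 scene 0.89 [212. 355.] [0.5049 0.0526]
place_1 scene 0.84 [226. 358.] [0.4776 0.0939]
place_1 scene 0.75 [202. 353.] [0.5256 0.0201]
place_5 top 0.84 [228. 342.] [ 0.5332 -0.0038]
place_5 top 0.72 [246. 305.] [0.4901 0.0897]
place_5 top 0.64 [214. 374.] [ 0.5678 -0.0867]
place_5 top 0.63 [221. 358.] [ 0.5511 -0.0459]
place_5 top 0.63 [243. 326.] [0.4965 0.0374]
place_5 scene 0.95 [172. 356.] [ 0.5711 -0.095 ]
place_5 scene 0.9 [212. 355.] [0.5055 0.0525]
place_5 scene 0.9 [225. 356.] [0.4829 0.0921]
place_5 scene 0.89 [198. 353.] [0.5316 0.0056]
place_5 scene 0.79 [186. 358.] [ 0.5403 -0.0436]
carrier_mid top 0.85 [229. 339.] [0.5308 0.0022]
carrier_mid top 0.42 [151. 322.] [0.7297 0.0427]
carrier_mid scene 0.9 [197. 354.] [0.5307 0.0008]
crank_axis top 0.67 [179. 434.] [ 0.6524 -0.2306]
crank_axis scene 0.71 [128. 354.] [ 0.6483 -0.2459]
grip_mid top 0.63 [202. 448.] [ 0.5953 -0.2647]
grip_mid scene 0.54 [132. 369.] [ 0.5992 -0.2444]
lock_grip top 0.49 [264. 274.] [0.4478 0.1659]
lock_grip scene 0.71 [245. 355.] [0.4497 0.1715]
returns_in scene 0.58 [336. 314.] [0.4592 0.3449]
returns_in scene 0.34 [129. 350.] [ 0.7411 -0.4251]
stock_1_mid scene 0.16 [259. 280.] [0.6284 0.207 ]
odd_mid top 0.69 [227. 337.] [0.5358 0.0081]
odd_mid top 0.31 [200. 446.] [ 0.5999 -0.2615]
odd_mid scene 0.66 [193. 357.] [0.5202 0.0115]
marker_blue top 0.56 [157. 377.] [ 0.7266 -0.1078]
marker_blue scene 0.47 [178. 306.] [ 0.7371 -0.1143]
vial top 0.61 [150. 322.] [0.7481 0.0425]
vial top 0.34 [262. 273.] [0.4424 0.1805]
vial scene 0.75 [244. 355.] [0.495  0.0637]
vial scene 0.65 [210. 272.] [0.7497 0.054 ]
```

View pics/b_top.png

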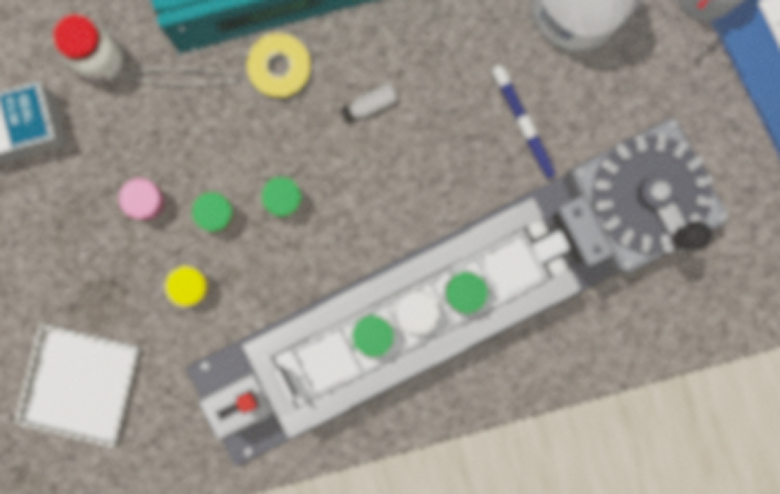

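```bash
cat >> h.py <<'E'
def blobs(im,lo,hi,amin=40):
    h=cv2.cvtColor(im,cv2.COLOR_BGR2HSV); m=cv2.inRange(h,lo,hi)
    n,l,s,c=cv2.connectedComponentsWithStats(m)
    return [(c[i][::-1],s[i]) for i in range(1,n) if s[i][4]>=amin]
GREEN=((50,100,40),(85,255,255))
E
python3 - <<'E'
from h import *
for c in('top','scene'):
    im=vision.camera(c)
    for at,s in blobs(im,*GREEN):
        print(c,at.round(1),s, 'stock',ray(c,at,.044).round(4)[:2],'carrier',ray(c,at,.148).round(4)[:2])
    for n in ['stock_1_mid','odd_mid','kit_1_mid','returns_in','lock_grip']:
        for d in vision.silhouettes(n,c)[:6]: print('sil',n,round(d['confidence'],2),np.round(d['at']),d['mask'].sum())
E
```

```text
top [185.2 287.8] [281 179  15  14 157] stock [0.6492 0.1354] carrier [0.6393 0.128 ]
top [191.2 261.3] [254 185  15  14 156] stock [0.634  0.2061] carrier [0.6254 0.1927]
top [222.2 359.1] [352 215  15  15 169] stock [ 0.5487 -0.0529] carrier [ 0.5473 -0.0442]
top [238.8 323.1] [317 232  14  15 155] stock [0.5058 0.0431] carrier [0.5081 0.0436]
sil stock_1_mid 0.6 [239. 339.] 1739
sil odd_mid 0.68 [231. 339.] 243
sil kit_1_mid 0.7 [236. 346.] 1831
sil kit_1_mid 0.61 [220. 359.] 226
sil returns_in 0.65 [258. 210.] 1639
sil lock_grip 0.67 [230. 348.] 1754
sil lock_grip 0.63 [192. 260.] 200
scene [171.6 355.9] [349 166  15  13 156] stock [ 0.6017 -0.1677] carrier [ 0.5485 -0.0433]
scene [196.9 355.4] [347 190  17  15 209] stock [ 0.5556 -0.0651] carrier [0.508  0.0467]
scene [232.4 287.4] [280 225  16  15 193] stock [0.6488 0.1376] carrier [0.5898 0.2246]
scene [253.1 277.5] [269 245  18  17 221] stock [0.6339 0.2088] carrier [0.5767 0.2871]
scene [277.4 104.8] [101 271   9  12  68] stock [0.9448 0.4563] carrier [0.8497 0.5044]
sil odd_mid 0.54 [188. 357.] 195
sil kit_1_mid 0.67 [172. 358.] 192
sil kit_1_mid 0.65 [226. 352.] 6997
sil kit_1_mid 0.28 [212. 354.] 1092
sil returns_in 0.6 [335. 313.] 2510
sil returns_in 0.47 [246. 355.] 162
sil lock_grip 0.59 [246. 359.] 138
```

Request:
arm_command(
  plan=[-1,0.75,0.95,0.11,0.793,-1,0.75,0.95,0.11,0.793,-1,0.75,0.95,0.11,0.793,-1,0.75,0.95,0.11,0.793,-1,0.75,0.95,0.11,0.793,-1,0.75,0.95,0.11,0.793,-1,0.75,0.95,0.11,0.793,-1,0.75,0.95,0.11,0.793,-1,0.75,0.95,0.11,0.793,-1,0.75,0.95,0.11,0.793,-1,0.75,0.95,0.11,0.793,-1,0.75,0.95,0.11,0.793,-1,0.75,0.95,0.11,0.793,-1,0.75,0.95,0.11,0.793,-1,0.75,0.95,0.11,0.793,-1,0.75,0.95,0.11,0.793],
)

```text
time_s: 4.6
ee_pos: [0.4909, -0.1361, 0.4487]
eef_rot: [3.141, 0.0, 2.014]
force: [0.6, -0.6, 0.5]
grip_width: 0.0942
```

```bash
python3 - <<'E'
from h import *
im=snap('wrist','c_wrist'); K,R,t=P('wrist'); print((-R.T@t).round(3),R.round(2).tolist())
E
```

```text
[ 0.456 -0.064  0.428] [[0.9, 0.43, 0.0], [0.41, -0.87, 0.27], [0.12, -0.25, -0.96]]
```

View pics/c_wrist.png

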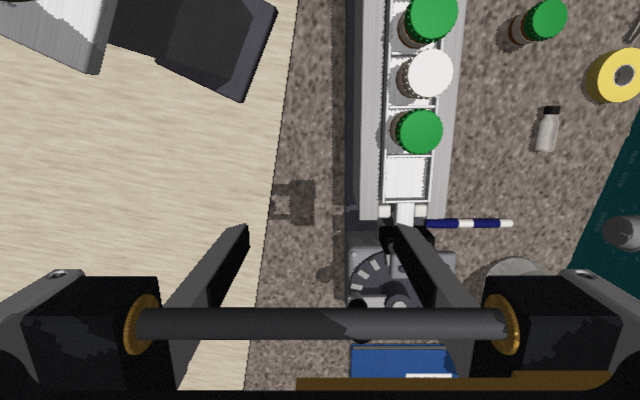

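Request:
arm_command(
  plan=[-1,0.16,0.19,0.05,0,-1,0.16,0.19,0.05,0,-1,0.16,0.19,0.05,0,-1,0.16,0.19,0.05,0,-1,0.16,0.19,0.05,0],
)

```text
time_s: 5.15
ee_pos: [0.5547, -0.0604, 0.4683]
eef_rot: [-3.141, -0.0, 2.015]
force: [-0.7, 0.5, -0.3]
grip_width: 0.0938
```

```bash
python3 - <<'E'
from h import *
im=snap('wrist','d_wrist'); cv2.imwrite('pics/d_raw.png',im)
import pickle; pickle.dump(P('wrist'),open('d.pkl','wb'))
for n,z in [('place_1',.104),('carrier_mid',.104),('lock_grip',.128),('odd_mid',.129),('kit_1_mid',.129),('stock_1_mid',.025),('returns_in',.003)]:
    for d in vision.pinpoint(n,'wrist')[:6]: print(n,np.round(d['confidence'],2),np.round(d['at']),ray('wrist',d['at'],z).round(4)[:2])
for at,s in blobs(im,*GREEN): print(at.round(1),s,'stock',ray('wrist',at,.044).round(4)[:2],'carrier',ray('wrist',at,.148).round(4)[:2])
E
```

```text
place_1 0.62 [204. 326.] [ 0.5726 -0.0868]
place_1 0.55 [ 23. 318.] [0.4804 0.0872]
carrier_mid 0.71 [204. 326.] [ 0.5725 -0.0863]
carrier_mid 0.64 [ 76. 326.] [0.5095 0.0451]
lock_grip 0.52 [337. 325.] [ 0.6468 -0.2425]
odd_mid 0.69 [118. 325.] [0.5276 0.0057]
kit_1_mid 0.73 [163. 320.] [ 0.5437 -0.0389]
[  6.8 475.7] [458   0  38  19 490] stock [0.6369 0.198 ] carrier [0.6069 0.1502]
[ 61.  456.1] [438  43  37  37 999] stock [0.648 0.137] carrier [0.6152 0.1049]
[ 69.4 323.6] [ 302   46   44   48 1566] stock [0.5025 0.0569] carrier [0.5071 0.0454]
[109.9 614.8] [603 103  23  16 154] stock [0.8671 0.176 ] carrier [0.7779 0.1339]
[129.2 607.4] [597 122  22  15 205] stock [0.8749 0.1524] carrier [0.7837 0.1163]
[147.6 599.5] [590 140  20  16 184] stock [0.8815 0.1285] carrier [0.7886 0.0986]
[170.9 321.7] [ 302  151   40   41 1236] stock [ 0.5563 -0.0616] carrier [ 0.5471 -0.0427]
[192.3 566.9] [560 186  15  14 173] stock [0.8815 0.0591] carrier [0.7886 0.047 ]
```

View pics/d_wrist.png

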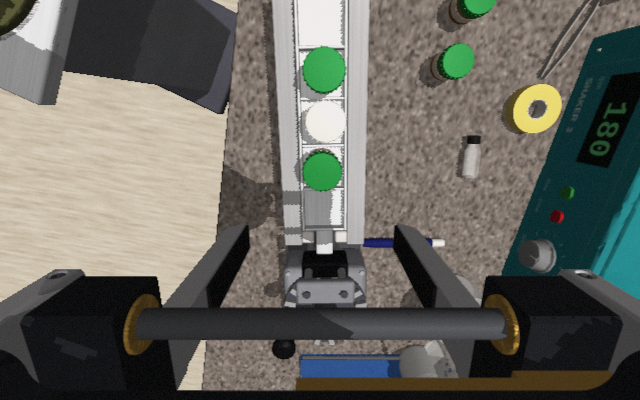

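```bash
python3 - <<'E'
import cv2
im=cv2.imread('pics/d_raw.png'); cv2.imwrite('pics/d_crop.png',cv2.resize(im[0:260,255:385],None,fx=4.5,fy=2.3,interpolation=cv2.INTER_CUBIC))
E
```

```text
(no output)
```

View pics/d_crop.png

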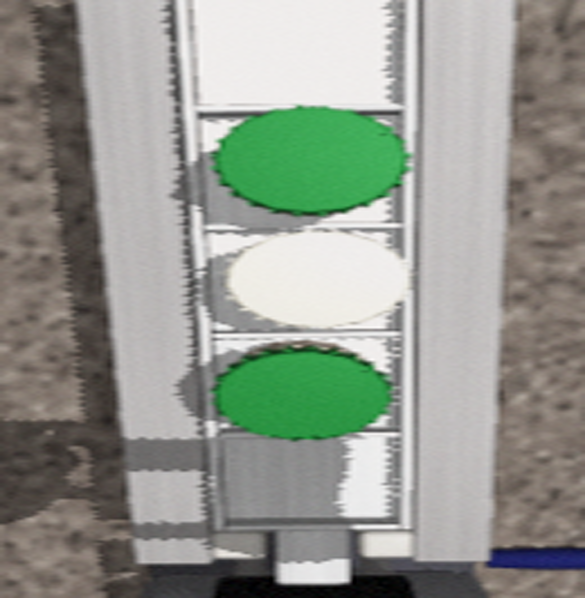

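```bash
python3 - <<'E'
from h import *
pts=[]
for r,l,rr in [(0,188,412),(110,195,409),(228,205,410),(332,209,409),(432,212,412),(525,213,413)]:
    a=ray('wrist',(r/2.3,255+l/4.5),.116);b=ray('wrist',(r/2.3,255+rr/4.5),.116); m=(a+b)/2; pts.append(m[:2]); print(a.round(4),b.round(4),m.round(4),np.linalg.norm(a-b).round(4))
d=pts[0]-pts[-1]; print(np.degrees(np.arctan2(d[1],d[0])), np.diff(pts,axis=0), np.linalg.norm(np.diff(pts,axis=0),axis=1))
im=cv2.imread('pics/d_raw.png')
h=cv2.cvtColor(im,cv2.COLOR_BGR2HSV)
# white lid: crop center
print(ray('wrist',(280/2.3,255+319/4.5),.154))
K,R,t=P('top')
E
```

```text
[0.4547 0.0946 0.116 ] [0.4987 0.1156 0.116 ] [0.4767 0.1051 0.116 ] 0.0487
[0.4736 0.0563 0.116 ] [0.5174 0.0771 0.116 ] [0.4955 0.0667 0.116 ] 0.0484
[0.4963 0.0119 0.116 ] [0.54   0.0327 0.116 ] [0.5181 0.0223 0.116 ] 0.0484
[ 0.5168 -0.0312  0.116 ] [ 0.5613 -0.01    0.116 ] [ 0.5391 -0.0206  0.116 ] 0.0492
[ 0.5381 -0.0762  0.116 ] [ 0.5844 -0.0541  0.116 ] [ 0.5613 -0.0652  0.116 ] 0.0512
[ 0.5591 -0.1217  0.116 ] [ 0.6072 -0.0988  0.116 ] [ 0.5832 -0.1102  0.116 ] 0.0533
116.30973705455193 [[ 0.01879269 -0.03837722]
 [ 0.02262036 -0.04439125]
 [ 0.02094232 -0.04291164]
 [ 0.02218773 -0.04455373]
 [ 0.02190822 -0.0450619 ]] [0.04273145 0.04982233 0.04774923 0.04977279 0.05010534]
[0.52953369 0.00350963 0.154     ]
```

Request:
arm_command(
  plan=[-0.6,-0.064,0.156,0,0.005,-0.6,-0.064,0.156,0,0.005,-0.6,-0.064,0.156,-0.05,0.005,-0.6,-0.064,0.156,-0.15,0.005,-0.6,-0.064,0.156,-0.25,0.005,-0.6,-0.064,0.156,-0.32,0.005,-0.6,-0.064,0.156,-0.34,0.005,-0.6,-0.064,0.156,-0.356,0.005,-0.6,-0.064,0.156,-0.356,0.005,1,-0.064,0.156,-0.356,0.005,1,-0.064,0.156,-0.356,0.005,1,-0.064,0.156,-0.356,0.005,1,-0.064,0.156,-0.356,0.005,1,-0.064,0.156,-0.356,0.005,1,-0.064,0.156,-0.356,0.005],
  newtons=15,
)

```text
time_s: 7.05
ee_pos: [0.5295, 0.0027, 0.3264]
eef_rot: [3.141, 0.0, 2.026]
force: [0.1, -0.4, 1.3]
grip_width: 0.0394
```

```bash
python3 - <<'E'
from h import *
im=snap('wrist','e_wrist')
E
```

```text
(no output)
```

View pics/e_wrist.png

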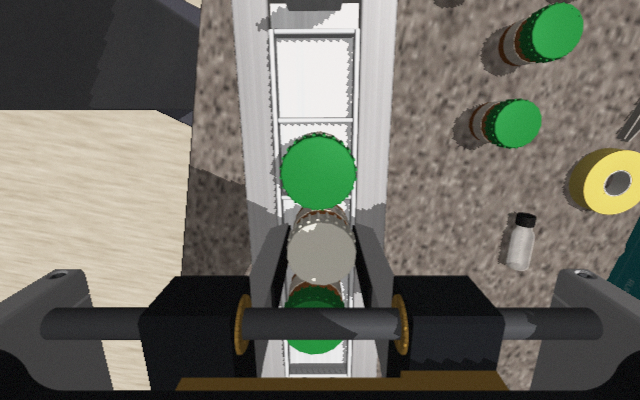

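```bash
python3 - <<'E'
from h import *
im=vision.camera('top')
d=vision.silhouettes('returns_in','top')[0]; r=cv2.minAreaRect(np.argwhere(d['mask']).astype(np.float32)); print(r, ray('top',r[0],.015).round(4))
d=vision.pinpoint('returns_in','top'); print(d and d[0])
vision.camera('scene');d=vision.silhouettes('returns_in','scene')[0]; r=cv2.minAreaRect(np.argwhere(d['mask']).astype(np.float32)); print(r, ray('scene',r[0],.015).round(4))
E
```

```text
((258.0, 210.00001525878906), (41.23105239868164, 41.231056213378906), 75.96376037597656) [0.4567 0.3493 0.015 ]
{'at': [253.9, 210.8], 'confidence': 0.78}
((336.7458801269531, 313.29510498046875), (54.92782974243164, 51.982975006103516), 50.19443130493164) [0.4565 0.3546 0.015 ]
```

Request:
arm_command(
  plan=[1,0,0,0.06,0,1,0,0,0.18,0,1,0,0,0.3,0,1,0,0,0.3,0,1,-0.02,0.12,0.3,0,1,-0.05,0.24,0.3,0,1,-0.08,0.36,0.3,0,1,-0.1,0.48,0.3,0,1,-0.13,0.6,0.3,0,1,-0.15,0.72,0.3,0,1,-0.179,0.83,0.3,0,1,-0.179,0.87,0.3,0,1,-0.179,0.87,0.2,0,1,-0.179,0.87,0.1,0,1,-0.179,0.87,0,0,1,-0.179,0.87,-0.1,0,1,-0.179,0.87,-0.18,0,1,-0.179,0.87,-0.2,0,1,-0.179,0.87,-0.2,0],
)

```text
time_s: 9.25
ee_pos: [0.4581, 0.3503, 0.2455]
eef_rot: [-3.139, 0.0, 2.026]
force: [1.1, -0.7, -1.2]
grip_width: 0.0396
```

```bash
python3 - <<'E'
from h import *
im=snap('scene','f_scene',(220,400,180,420),2.6); snap('wrist','f_wrist')
E
```

```text
(no output)
```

View pics/f_scene.png

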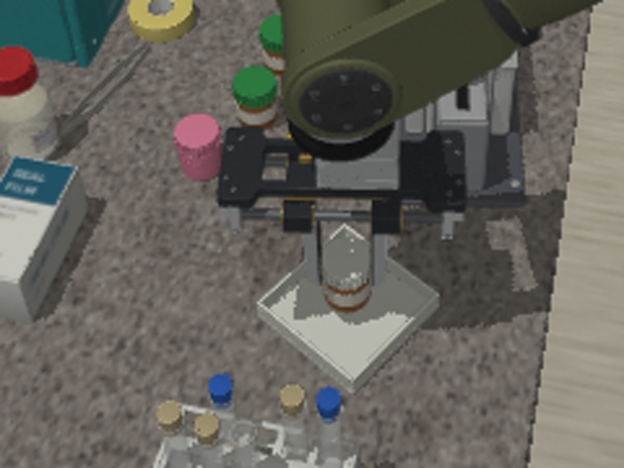

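View pics/f_wrist.png

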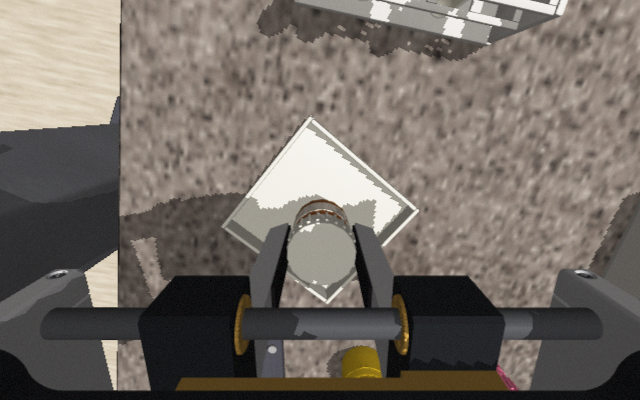

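Request:
arm_command(
  plan=[1,0,0,-0.02,0,1,0,0,-0.04,0,1,0,0,-0.048,0,1,0,0,-0.048,0,1,0,0,-0.048,0,-0.5,0,0,-0.048,0,-0.5,0,0,-0.048,0,-0.5,0,0,-0.048,0,-0.5,0,0,-0.048,0,-0.5,0,0,0,0,-0.5,0,0,0.1,0,-0.5,0,0,0.22,0,-0.5,0,0,0.34,0,-0.5,0,0,0.46,0,-0.5,0,0,0.46,0],
)

```text
time_s: 10.85
ee_pos: [0.4577, 0.3506, 0.4373]
eef_rot: [3.131, -0.001, 2.026]
force: [0.3, -1.3, -0.2]
grip_width: 0.0708
```

```bash
python3 - <<'E'
from h import *
im=snap('wrist','g_wrist'); 
for at,s in blobs(im,*GREEN): print(at.round(1),s,'stock',ray('wrist',at,.048).round(4)[:2],'carrier',ray('wrist',at,.152).round(4)[:2])
im=snap('scene','g_scene',(150,400,180,420),2.3)
for at,s in blobs(im,*GREEN): print(at.round(1),s,'stock',ray('scene',at,.044).round(4)[:2])
E
```

```text
[302.8 381.9] [369 297  27  11 232] stock [0.6184 0.2235] carrier [0.5626 0.2801]
[350.9 368.2] [355 340  27  24 555] stock [0.6408 0.1416] carrier [0.5786 0.2215]
[193.5 355.7] [348 190  16   9 101] stock [ 0.5608 -0.0786]
[253.3 276.1] [269 246  14  16 182] stock [0.6363 0.2109]
[277.4 104.8] [101 271   9  12  68] stock [0.9448 0.4563]
```

View pics/g_wrist.png

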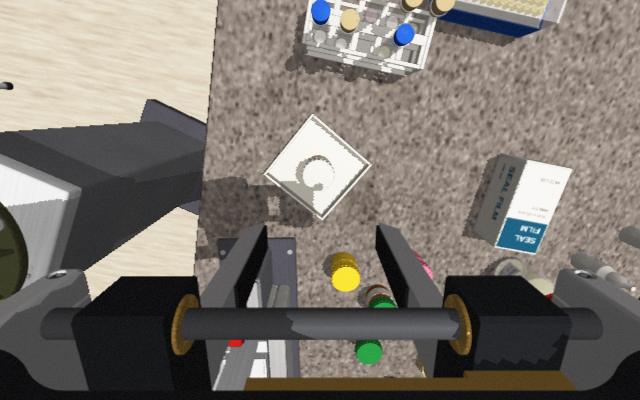

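View pics/g_scene.png

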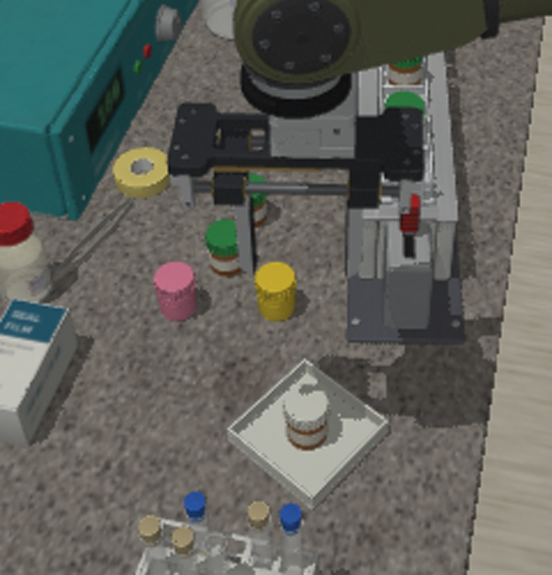

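Request:
arm_command(
  plan=[-0.5,0.15,-0.12,0,0,-0.5,0.25,-0.2,0,0,-0.5,0.35,-0.29,0,0,-0.5,0.42,-0.34,0,0,-0.5,0.44,-0.359,0,0,-0.5,0.44,-0.359,0,0,-0.5,0.44,-0.359,0,0],
)

```text
time_s: 11.65
ee_pos: [0.6341, 0.2069, 0.4282]
eef_rot: [-3.139, -0.001, 2.025]
force: [0.1, 0.6, 0.3]
grip_width: 0.0707
```

```bash
python3 - <<'E'
from h import *
o=sensors.get_obs();print(o['ee_pos'])
im=snap('wrist','h_wrist'); 
for at,s in blobs(im,*GREEN): print(at.round(1),s,'stock',ray('wrist',at,.047).round(4)[:2])
E
```

```text
[0.63410058 0.20687353 0.42820176]
[175.  321.4] [306 159  32  33 832] stock [0.6323 0.2088]
[227.1 307.8] [293 212  31  31 766] stock [0.6469 0.1387]
[271.3 136.9] [115 264  43  18 327] stock [ 0.4655 -0.0224]
[352.  413.8] [411 344   8  15  80] stock [0.8734 0.0284]
```

View pics/h_wrist.png

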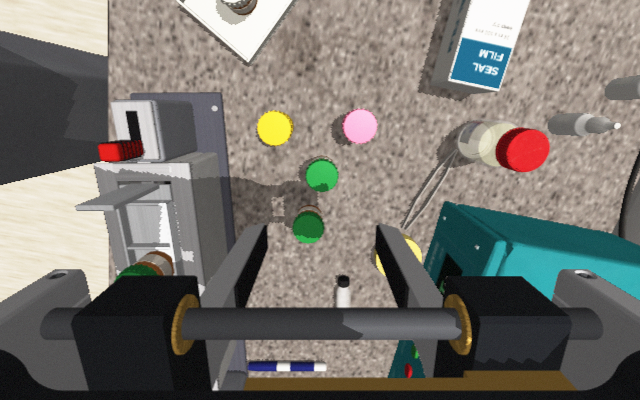

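Request:
arm_command(
  plan=[-0.5,-0.002,0.003,-0.1,0,-0.5,-0.002,0.003,-0.22,0,-0.5,-0.002,0.003,-0.34,0,-0.5,-0.002,0.003,-0.44,0,-0.5,-0.002,0.003,-0.49,0,-0.5,-0.002,0.003,-0.515,0,-0.5,-0.002,0.003,-0.515,0,1,-0.002,0.003,-0.515,0,1,-0.002,0.003,-0.515,0,1,-0.002,0.003,-0.515,0,1,-0.002,0.003,-0.515,0,1,-0.002,0.003,-0.515,0,1,-0.002,0.003,-0.4,0,1,-0.002,0.003,-0.28,0,1,-0.002,0.003,-0.16,0,1,-0.002,0.003,-0.04,0,1,-0.002,0.003,0.04,0,1,-0.002,0.003,0.04,0],
  newtons=15,
)

```text
time_s: 13.5
ee_pos: [0.6326, 0.2081, 0.4519]
eef_rot: [3.134, 0.002, 2.026]
force: [-0.1, 0.6, -0.8]
grip_width: 0.0396
```

```bash
python3 - <<'E'
from h import *
o=sensors.get_obs();print(o['ee_pos'])
im=snap('wrist','i_wrist'); 
for at,s in blobs(im,*GREEN): print(at.round(1),s,'stock',ray('wrist',at,.047).round(4)[:2])
E
```

```text
[0.63261855 0.20814425 0.45189475]
[ 88.5 631.9] [623  81  17  16 226] stock [0.9267 0.4674]
[249.1 320.6] [ 287  207   69   78 3917] stock [0.6814 0.1102]
[274.6 146.7] [ 125  255   45   40 1318] stock [ 0.4744 -0.0354]
[352.6 141.1] [138 343   8  20  89] stock [ 0.5072 -0.1719]
```

View pics/i_wrist.png

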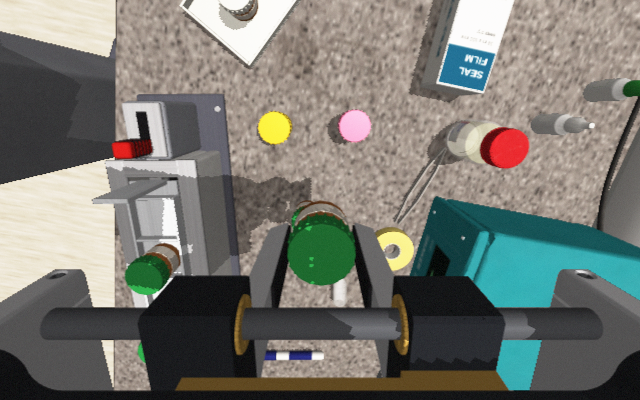

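```bash
python3 - <<'E'
from h import *
from scipy.spatial.transform import Rotation as Ro
K,R,t=P('wrist'); o=sensors.get_obs(); Rt=Ro.from_euler('xyz',o['eef_rot']).as_matrix()
c=-R.T@t; off=Rt.T@(c-o['ee_pos']); Rc=R@Rt   # cam<-tool
print(off)
def rayE(pos,yaw,at,z):
    Rt=Ro.from_euler('xyz',[np.pi,0,yaw]).as_matrix(); o=np.array(pos)+Rt@off; d=Rt@Rc.T@np.linalg.inv(K)@[at[1],at[0],1.]
    return o+d*(z-o[2])/d[2]
pe=[.5295,.0027,.3264]
for a in [(32,272),(32,357),(121,278),(121,355)]: print(rayE(pe,2.026,a,.116).round(4))
E
python3 -c "
import cv2
im=cv2.imread('pics/e_wrist.png');cv2.imwrite('pics/e_c.png',cv2.resize(im[0:140,240:400],None,fx=4,fy=4))"
```

```text
[ 0.07996999 -0.00025545  0.02027145]
[0.4501 0.1003 0.116 ]
[0.4939 0.1218 0.116 ]
[0.4732 0.0563 0.116 ]
[0.5161 0.0773 0.116 ]
```

View pics/e_c.png

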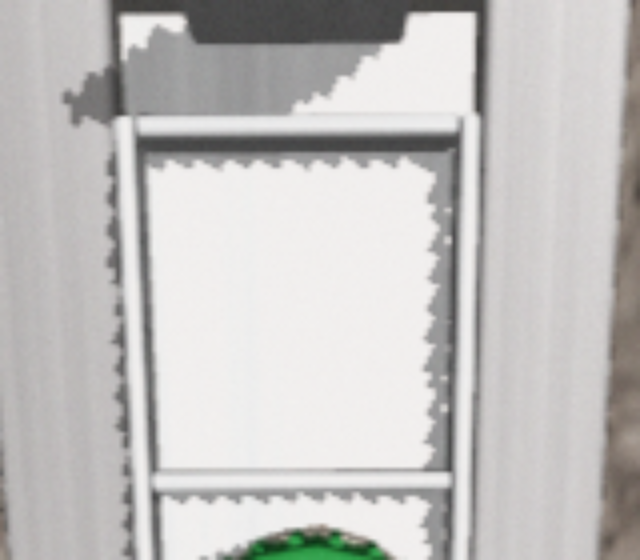

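Request:
arm_command(
  plan=[1,-0.1,-0.08,0,0,1,-0.2,-0.16,0,0,1,-0.29,-0.23,0,0,1,-0.35,-0.28,0,0,1,-0.371,-0.295,0,0,1,-0.371,-0.295,-0.05,0,1,-0.371,-0.295,-0.12,0,1,-0.371,-0.295,-0.18,0,1,-0.371,-0.295,-0.23,0,1,-0.371,-0.295,-0.25,0,1,-0.371,-0.295,-0.25,0],
)

```text
time_s: 14.65
ee_pos: [0.4848, 0.0905, 0.3449]
eef_rot: [-3.139, -0.001, 2.026]
force: [0.2, 0.1, -0.9]
grip_width: 0.0397
```

```bash
python3 - <<'E'
from h import *
im=snap('wrist','j_wrist',(120,320,220,420),3); snap('scene','j_scene',(150,300,300,420),4)
E
```

```text
(no output)
```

View pics/j_wrist.png

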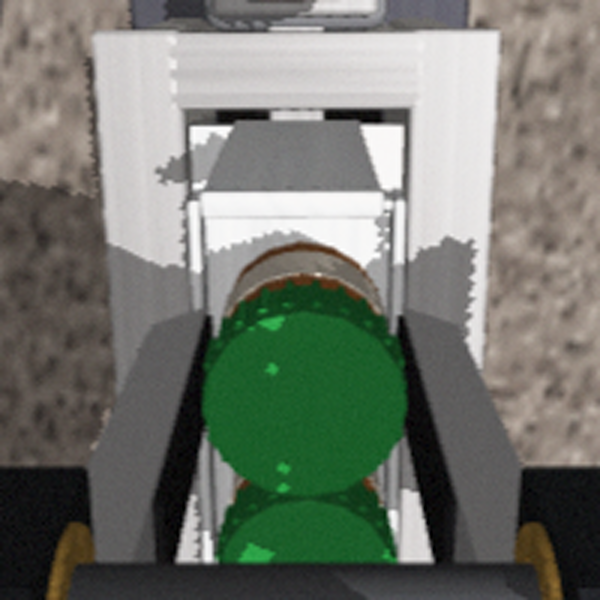

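View pics/j_scene.png

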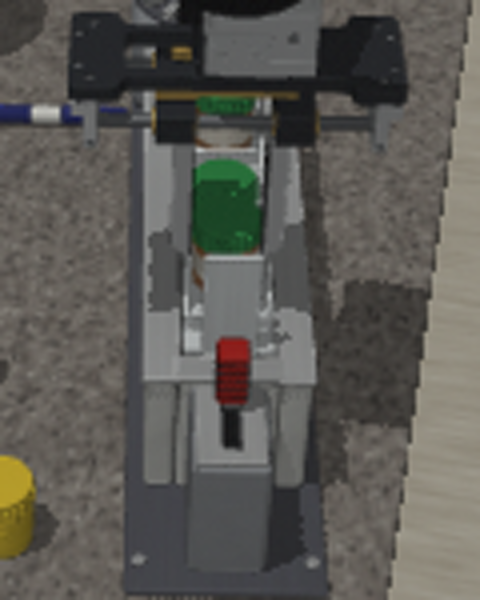

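Request:
arm_command(
  plan=[1,-0.004,-0.002,0,0,1,-0.004,-0.002,-0.015,0,1,-0.004,-0.002,-0.025,0,1,-0.004,-0.002,-0.035,0,1,-0.004,-0.002,-0.042,0,1,-0.004,-0.002,-0.042,0,1,-0.004,-0.002,-0.042,0],
)

```text
time_s: 15.45
ee_pos: [0.4831, 0.0895, 0.3295]
eef_rot: [-3.142, -0.0, 2.026]
force: [-0.0, -0.9, -0.8]
grip_width: 0.0397
```

```bash
python3 - <<'E'
from h import *
im=snap('wrist','k_wrist',(120,320,220,420),3)
E
```

```text
(no output)
```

View pics/k_wrist.png

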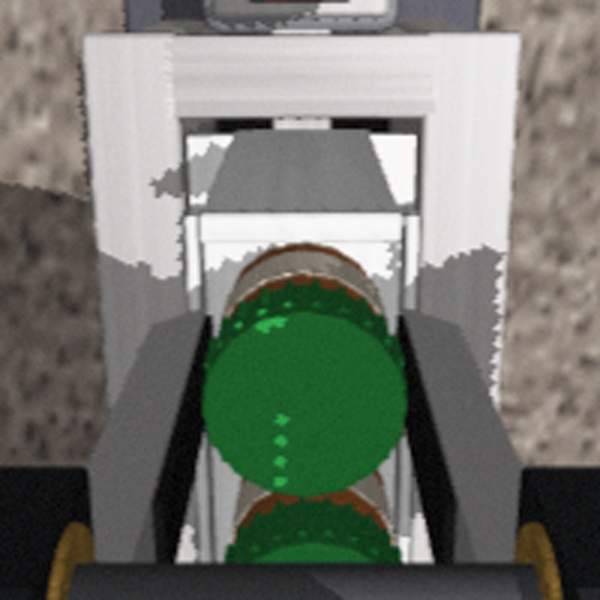

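Request:
arm_command(
  plan=[1,0,0,-0.005,0,1,0,0,-0.007,0,1,0,0,-0.007,0,-0.4,0,0,-0.007,0,-0.4,0,0,-0.007,0,-0.4,0,0,-0.007,0,-0.4,0,0,-0.007,0,-0.4,0,0,0.05,0,-0.4,0,0,0.15,0,-0.4,0,0,0.25,0,-0.4,0,0,0.25,0,-0.4,0,0,0.25,0],
)

```text
time_s: 16.7
ee_pos: [0.483, 0.0895, 0.4295]
eef_rot: [3.141, 0.0, 2.026]
force: [-0.6, 0.0, -0.1]
grip_width: 0.0658
```

```bash
python3 - <<'E'
from h import *
im=snap('wrist','l_wrist',(80,320,140,500),2); 
im=vision.camera('top')
for at,s in blobs(im,*GREEN): print(at.round(1),s,'stock',ray('top',at,.044).round(4)[:2],'carrier',ray('top',at,.148).round(4)[:2])
E
```

```text
[185.2 287.8] [281 179  15  14 158] stock [0.6491 0.1355] carrier [0.6392 0.1281]
[222.2 359.1] [352 215  15  15 169] stock [ 0.5487 -0.0529] carrier [ 0.5473 -0.0442]
```

View pics/l_wrist.png

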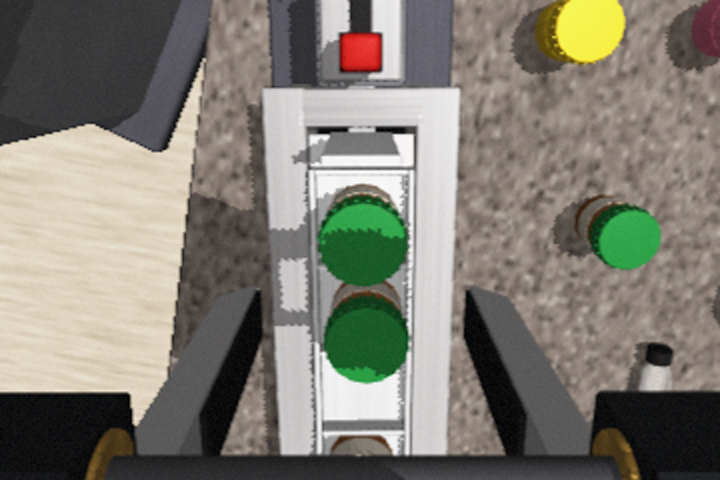

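Request:
arm_command(
  plan=[-0.5,0.1,0.03,0,0,-0.5,0.22,0.06,0,0,-0.5,0.32,0.09,0,0,-0.5,0.39,0.11,0,0,-0.5,0.414,0.119,0,0,-0.5,0.414,0.119,0,0,-0.5,0.414,0.119,0,0],
)

```text
time_s: 17.5
ee_pos: [0.6485, 0.137, 0.4281]
eef_rot: [-3.14, -0.001, 2.026]
force: [0.1, 0.8, -0.4]
grip_width: 0.0707
```

```bash
python3 - <<'E'
from h import *
im=snap('wrist','m_wrist'); 
for at,s in blobs(im,*GREEN): print(at.round(1),s,'stock',ray('wrist',at,.047).round(4)[:2])
E
```

```text
[168.1 131.5] [ 105  145   55   47 1974] stock [0.4335 0.0431]
[175.9 321.1] [305 160  33  33 835] stock [0.6475 0.137 ]
[220.8 142.7] [ 118  199   51   45 1745] stock [ 0.4661 -0.018 ]
[237.6 465.9] [459 228  14  18 104] stock [0.8548 0.1463]
[255.3 460.4] [455 246  12  19 146] stock [0.8625 0.1215]
[269.4 454.2] [449 263  12  13 103] stock [0.8668 0.0999]
```

View pics/m_wrist.png

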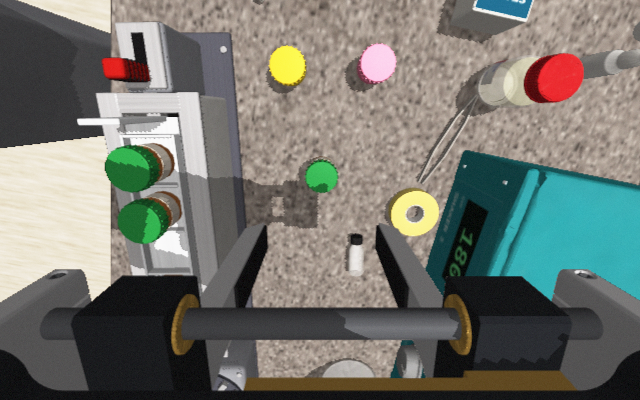

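Request:
arm_command(
  plan=[-0.5,-0.001,0.001,-0.1,0,-0.5,-0.001,0.001,-0.22,0,-0.5,-0.001,0.001,-0.34,0,-0.5,-0.001,0.001,-0.44,0,-0.5,-0.001,0.001,-0.49,0,-0.5,-0.001,0.001,-0.515,0,-0.5,-0.001,0.001,-0.515,0,1,-0.001,0.001,-0.515,0,1,-0.001,0.001,-0.515,0,1,-0.001,0.001,-0.515,0,1,-0.001,0.001,-0.515,0,1,-0.001,0.001,-0.515,0,1,-0.001,0.001,-0.4,0,1,-0.001,0.001,-0.28,0,1,-0.001,0.001,-0.16,0,1,-0.001,0.001,-0.04,0,1,-0.001,0.001,0.04,0,1,-0.001,0.001,0.04,0],
  newtons=15,
)

```text
time_s: 19.35
ee_pos: [0.6478, 0.1374, 0.451]
eef_rot: [3.134, 0.002, 2.026]
force: [0.3, -0.4, -0.6]
grip_width: 0.0397
```

Request:
arm_command(
  plan=[1,-0.03,-0.08,0,0,1,-0.07,-0.2,0,0,1,-0.11,-0.32,0,0,1,-0.14,-0.42,0,0,1,-0.17,-0.51,0,0,1,-0.19,-0.565,0,0,1,-0.19,-0.565,0,0,1,-0.19,-0.565,-0.1,0,1,-0.19,-0.565,-0.18,0,1,-0.19,-0.565,-0.24,0,1,-0.19,-0.565,-0.265,0,1,-0.19,-0.565,-0.265,0,1,-0.19,-0.565,-0.265,0],
)

```text
time_s: 20.65
ee_pos: [0.5726, -0.0882, 0.3404]
eef_rot: [3.141, 0.001, 2.027]
force: [0.4, 1.0, -0.7]
grip_width: 0.0394
```

```bash
python3 - <<'E'
from h import *
im=snap('wrist','n_wrist',(120,320,220,420),3)
im=snap('scene','n_scene',(140,240,300,420),5)
E
```

```text
(no output)
```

View pics/n_wrist.png

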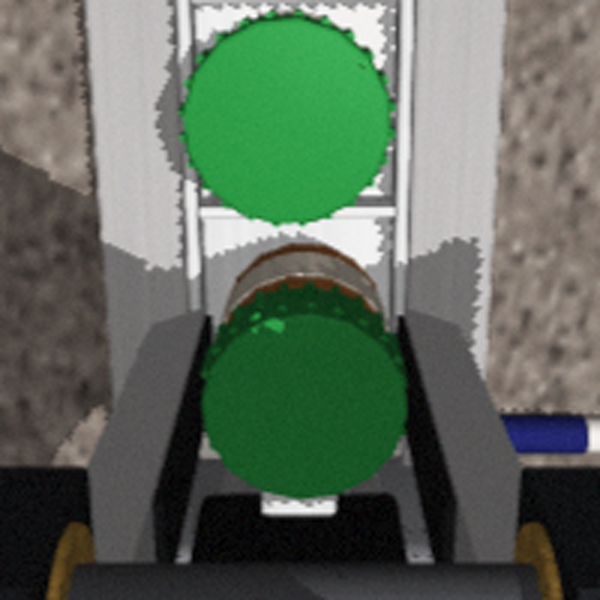

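View pics/n_scene.png

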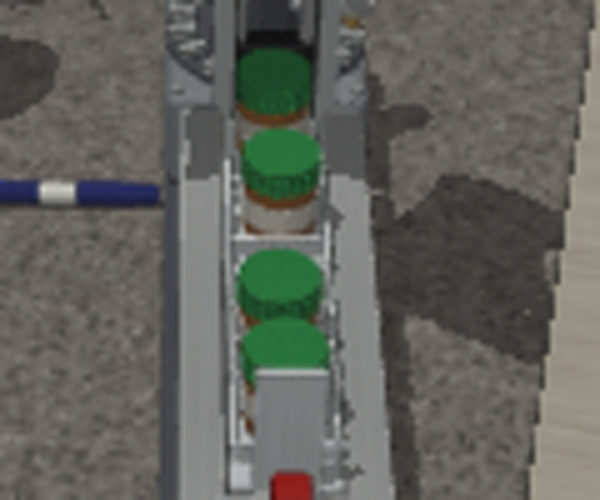

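Request:
arm_command(
  plan=[1,-0.004,-0.002,0,0,1,-0.004,-0.002,-0.01,0,1,-0.004,-0.002,-0.02,0,1,-0.004,-0.002,-0.03,0,1,-0.004,-0.002,-0.034,0,1,-0.004,-0.002,-0.034,0,1,-0.004,-0.002,-0.034,0],
)

```text
time_s: 21.45
ee_pos: [0.5706, -0.0895, 0.327]
eef_rot: [3.141, 0.001, 2.026]
force: [-6.2, -0.3, 13.6]
grip_width: 0.0394
```

```bash
python3 - <<'E'
from h import *
im=snap('wrist','o_wrist',(120,320,220,420),3)
im=snap('scene','o_scene',(140,240,300,420),5)
E
```

```text
(no output)
```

View pics/o_wrist.png

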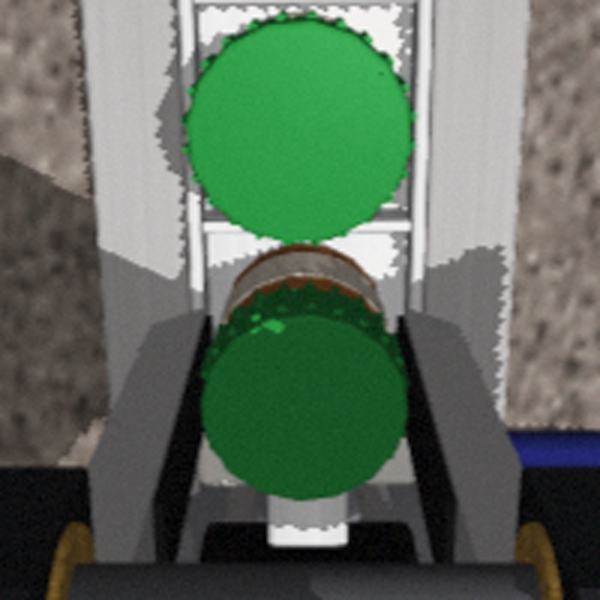

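View pics/o_scene.png

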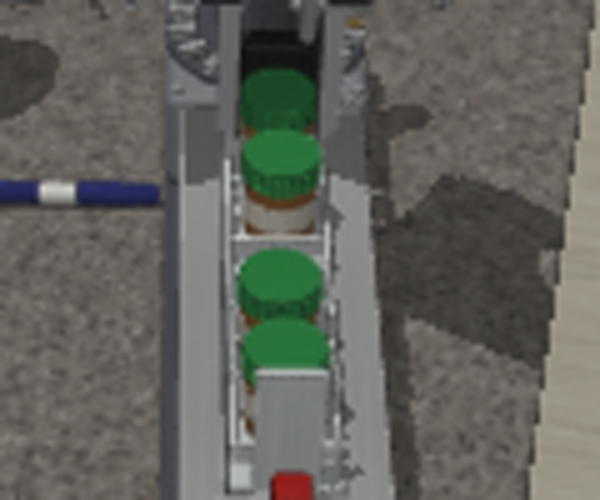

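Request:
arm_command(
  plan=[1,0,0,0.003,0,-0.4,0,0,0.003,0,-0.4,0,0,0.003,0,-0.4,0,0,0.003,0,-0.4,0,0,0.003,0,-0.4,0,0,0.05,0,-0.4,0,0,0.15,0,-0.4,0,0,0.25,0,-0.4,0,0,0.25,0,-0.4,0,0,0.25,0],
)

```text
time_s: 22.55
ee_pos: [0.5706, -0.0893, 0.4261]
eef_rot: [3.141, 0.001, 2.026]
force: [0.3, 0.9, -0.2]
grip_width: 0.0661
```

```bash
python3 - <<'E'
from h import *
im=snap('wrist','p_wrist'); 
im=snap('scene','p_scene',(140,400,240,420),3)
E
```

```text
(no output)
```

View pics/p_wrist.png

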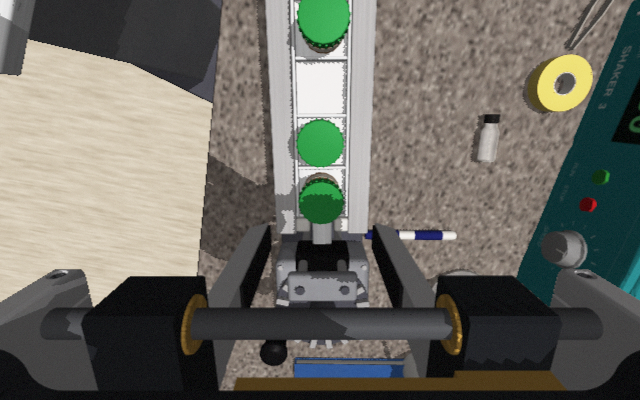

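View pics/p_scene.png

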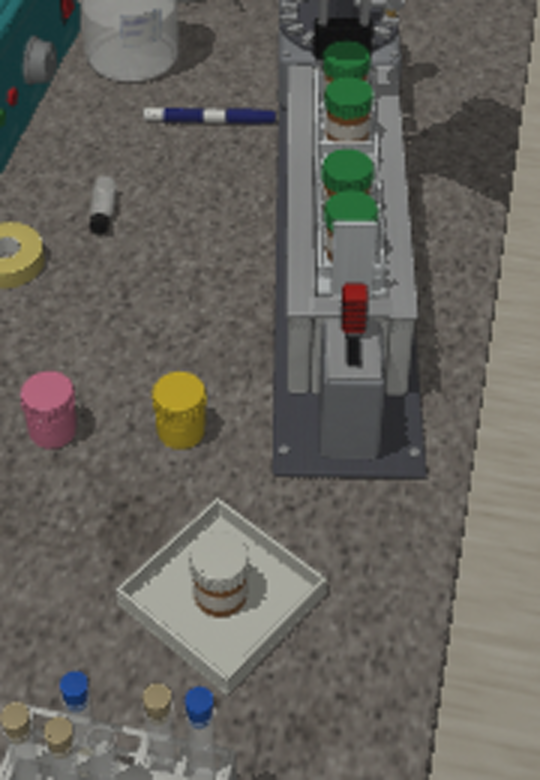

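```bash
python3 - <<'E'
from h import *
for c in ['top','scene']:
    im=vision.camera(c); h=cv2.cvtColor(im,cv2.COLOR_BGR2HSV)
    m=cv2.inRange(h,(0,150,60),(6,255,255))|cv2.inRange(h,(174,150,60),(180,255,255))
    n,l,s,ce=cv2.connectedComponentsWithStats(m)
    for i in range(1,n):
        if s[i][4]>15:
            at=ce[i][::-1]; print(c,at.round(1),s[i],ray(c,at,.148).round(4)[:2],ray(c,at,.128).round(4)[:2])
o=np.array([.5287,.0008]);u=np.array([-.44,.898])
for y in (.18,.185,.19): print(y,o+u*y)
E
```

```text
top [ 27.7 614.9] [605  11  20  27 212] [ 1.0211 -0.6847] [ 1.0299 -0.6979]
top [ 91.4 466.5] [458  85  16  18 132] [ 0.8657 -0.3133] [ 0.8717 -0.3198]
top [123.8 208.9] [201 116  17  16 202] [0.793 0.321] [0.7976 0.3258]
top [264.3 274.3] [272 262   6   6  26] [0.448  0.1618] [0.4465 0.1639]
scene [ 21.3 183.7] [172  11  25  21 450] [ 1.6148 -0.642 ] [ 1.6536 -0.6819]
scene [ 26.7 326.7] [323  22   7   9  38] [ 1.0565 -0.8576] [ 1.0803 -0.9033]
scene [ 44.5 312.6] [300  39  20  12 107] [ 1.0235 -0.6795] [ 1.0464 -0.7205]
scene [ 70.5 147.6] [134  60  29  22 495] [ 1.4272 -0.2306] [ 1.461  -0.2595]
scene [ 98.  300.1] [295  91  13  17 117] [ 0.8626 -0.3055] [ 0.8812 -0.3365]
scene [140.2 261.9] [261 135   3  11  28] [ 0.8393 -0.0528] [ 0.8573 -0.0769]
scene [242.  357.5] [354 235   8  16 107] [0.441  0.1797] [0.4483 0.1618]
scene [246.9 183.4] [174 238  20  19 300] [0.7646 0.3654] [0.7806 0.3524]
0.18 [0.4495  0.16244]
0.185 [0.4473  0.16693]
0.19 [0.4451  0.17142]
```

Request:
arm_command(
  plan=[-0.4,-0.06,0.12,0,0,-0.4,-0.12,0.24,0,0,-0.4,-0.18,0.36,0,0,-0.4,-0.24,0.48,0,0,-0.4,-0.28,0.58,0,0,-0.4,-0.306,0.631,0,0,-0.4,-0.306,0.631,0,0,-0.4,-0.306,0.631,-0.08,0,-0.4,-0.306,0.631,-0.12,0,-0.4,-0.306,0.631,-0.12,0],
)

```text
time_s: 23.75
ee_pos: [0.4483, 0.1625, 0.3755]
eef_rot: [-3.137, -0.001, 2.026]
force: [-0.1, 0.3, -0.4]
grip_width: 0.0656
```

```bash
python3 - <<'E'
from h import *
im=snap('wrist','q_wrist',(120,320,220,420),3)
h=cv2.cvtColor(im,cv2.COLOR_BGR2HSV)
m=cv2.inRange(h,(0,150,40),(6,255,255))|cv2.inRange(h,(174,150,40),(180,255,255))
n,l,s,ce=cv2.connectedComponentsWithStats(m)
for i in range(1,n):
    if s[i][4]>100: print(ce[i][::-1],s[i],ray('wrist',ce[i][::-1],.148),ray('wrist',ce[i][::-1],.14))
E
```

```text
[212.36212121 320.13333333] [309 195  23  33 660] [0.44437733 0.16770685 0.148     ] [0.44557453 0.16515507 0.14      ]
```

View pics/q_wrist.png

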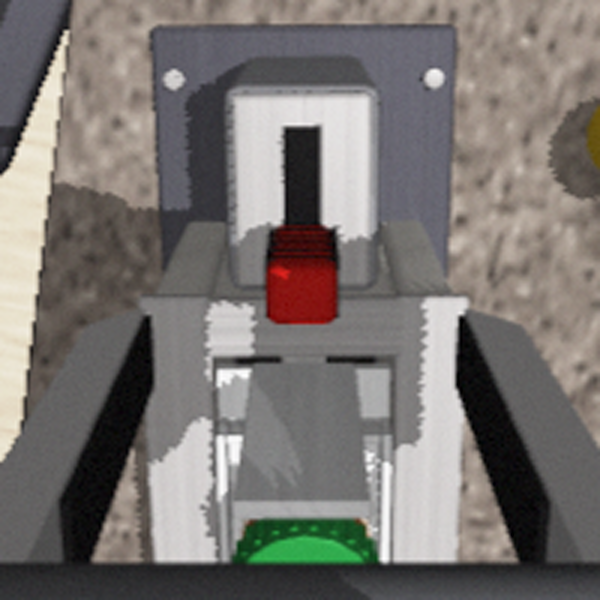

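Request:
arm_command(
  plan=[-0.4,-0.0045,0.004,-0.05,0,-0.4,-0.0045,0.004,-0.11,0,-0.4,-0.0045,0.004,-0.14,0,-0.4,-0.0045,0.004,-0.157,0,-0.4,-0.0045,0.004,-0.157,0,1,-0.0045,0.004,-0.157,0,1,-0.0045,0.004,-0.157,0,1,-0.0045,0.004,-0.157,0,1,-0.0045,0.004,-0.157,0,1,-0.0045,0.004,-0.157,0,1,-0.0045,0.004,-0.157,0,1,-0.0045,0.004,-0.157,0],
  newtons=15,
)

```text
time_s: 25.0
ee_pos: [0.4461, 0.1645, 0.3151]
eef_rot: [-3.139, -0.0, 2.026]
force: [-7.2, -2.9, 2.9]
grip_width: 0.018
```

```bash
python3 - <<'E'
from h import *
im=snap('wrist','r_wrist',(100,320,220,420),3);print(sensors.get_obs()['ee_pos'])
E
```

```text
[0.44608749 0.16452691 0.31505898]
```

View pics/r_wrist.png

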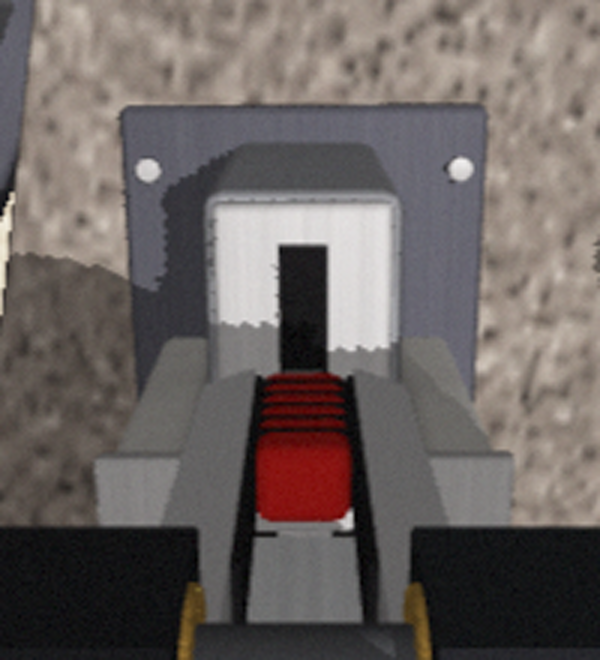

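Request:
arm_command(
  plan=[1,-0.002,-0.001,0,0,1,-0.006,0.006,0,0,1,-0.01,0.015,0,0,1,-0.014,0.024,0,0,1,-0.018,0.033,0,0,1,-0.022,0.042,0,0,1,-0.027,0.051,0,0,1,-0.03,0.056,0,0,1,-0.0315,0.06,0,0,1,-0.0315,0.06,0,0,1,-0.0315,0.06,0,0],
)

```text
time_s: 26.15
ee_pos: [0.4339, 0.1883, 0.315]
eef_rot: [-3.141, 0.001, 2.026]
force: [-1.4, -9.6, 4.3]
grip_width: 0.0181
```

```bash
python3 - <<'E'
from h import *
o=sensors.get_obs(); d=o['ee_pos'][:2]-[.4461,.1645]; u=np.array([-.44,.898]); print(d@u, d@[.898,.44],o['force'])
E
```

```text
0.026776458793141972 -0.0004956057104608745 [-1.3771499  -9.5954435   4.27414742]
```

Request:
arm_command(
  plan=[1,-0.0315,0.06,0,0,0.2,0,0,0,0,0.2,0,0,0,0,0.2,0,0,0,0,0.2,0,0,0.05,0,0.2,0,0,0.15,0,0.2,0,0,0.27,0,0.2,0,0,0.27,0,0.2,0,0,0.27,0],
)

```text
time_s: 27.05
ee_pos: [0.4336, 0.1889, 0.4234]
eef_rot: [3.14, -0.0, 2.026]
force: [0.4, 0.0, -1.0]
grip_width: 0.0375
```

```bash
python3 - <<'E'
from h import *
im=snap('wrist','s_wrist',(100,320,220,420),3)
h=cv2.cvtColor(im,cv2.COLOR_BGR2HSV)
m=cv2.inRange(h,(0,150,40),(6,255,255))|cv2.inRange(h,(174,150,40),(180,255,255))
n,l,s,ce=cv2.connectedComponentsWithStats(m)
for i in range(1,n):
    if s[i][4]>100: print(ce[i][::-1],s[i],ray('wrist',ce[i][::-1],.148),ray('wrist',ce[i][::-1],.14))
E
```

```text
[212.95535714 320.22544643] [311 199  19  27 448] [0.43696469 0.17925792 0.148     ] [0.43818539 0.17669669 0.14      ]
```

View pics/s_wrist.png

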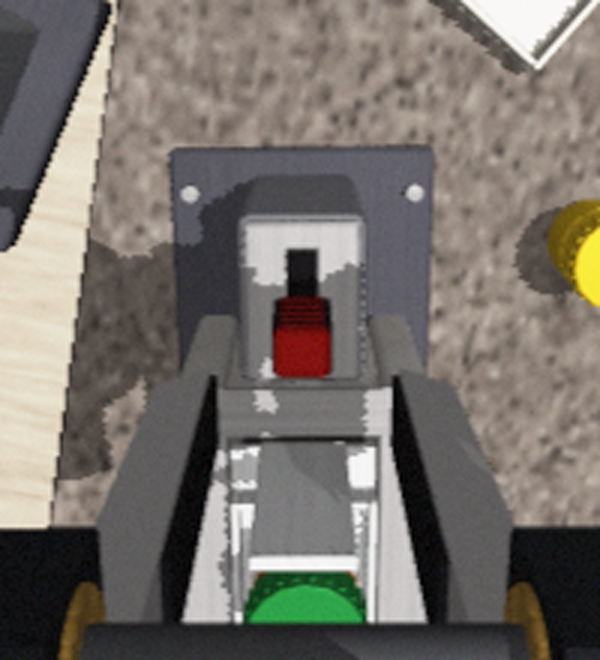

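Request:
arm_command(
  plan=[0.1,0.017,-0.033,0,0,0.1,0.017,-0.033,-0.1,0,0.1,0.017,-0.033,-0.2,0,0.1,0.017,-0.033,-0.25,0,0.1,0.017,-0.033,-0.27,0,0.1,0.017,-0.033,-0.27,0,1,0.017,-0.033,-0.27,0,1,0.017,-0.033,-0.27,0,1,0.017,-0.033,-0.27,0,1,0.017,-0.033,-0.27,0,1,0.017,-0.033,-0.27,0],
  newtons=15,
)

```text
time_s: 28.2
ee_pos: [0.4404, 0.1754, 0.3157]
eef_rot: [-3.141, 0.0, 2.026]
force: [-7.3, -2.3, 7.5]
grip_width: 0.0177
```

```bash
python3 - <<'E'
from h import *
snap('wrist','t_wrist',(100,320,220,420),3)
E
```

```text
(no output)
```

View pics/t_wrist.png

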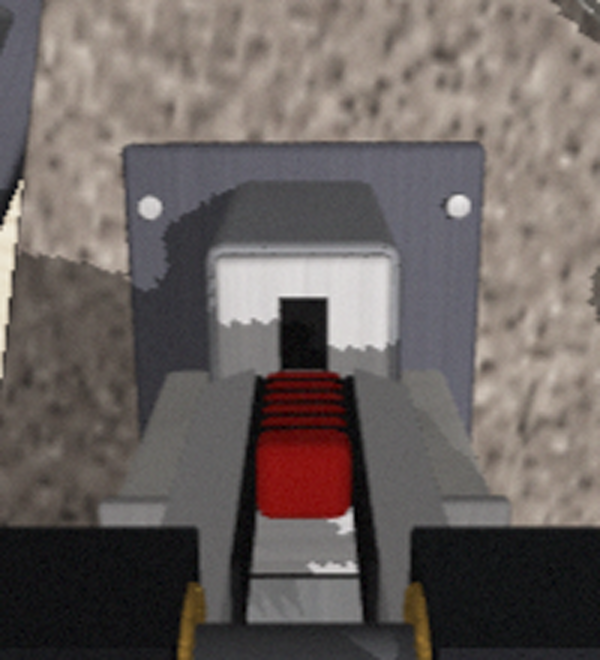

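Request:
arm_command(
  plan=[1,-0.004,0.004,0,0,1,-0.008,0.012,0,0,1,-0.012,0.02,0,0,1,-0.016,0.028,0,0,1,-0.019,0.0345,0,0,1,-0.019,0.0345,0,0,1,-0.019,0.0345,0,0],
)

```text
time_s: 28.95
ee_pos: [0.4333, 0.1887, 0.3156]
eef_rot: [3.141, 0.002, 2.026]
force: [2.1, -12.1, 4.3]
grip_width: 0.0182
```

```bash
python3 - <<'E'
from h import *
snap('wrist','u_wrist',(100,320,220,420),3)
o=sensors.get_obs(); d=o['ee_pos'][:2]-[.4461,.1645]; u=np.array([-.44,.898]); print(d@u, d@[.898,.44],o['force'])
E
```

```text
0.027373231849445488 -0.0008079339502090055 [  1.77439444 -11.83040126   5.4820065 ]
```

View pics/u_wrist.png

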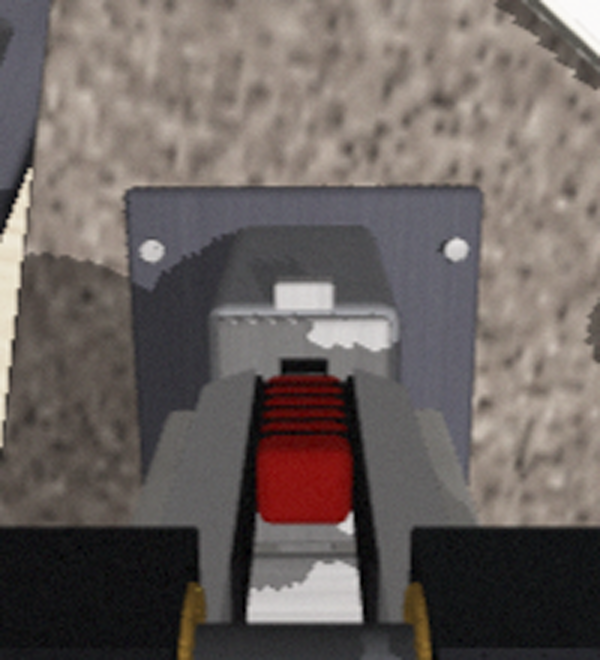

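Request:
arm_command(
  plan=[0.1,0,0,0,0,0.1,0,0,0,0,0.1,0,0,0,0,0.1,0,0,0,0,0.1,0,0,0.05,0,0.1,0,0,0.15,0,0.1,0,0,0.27,0,0.1,0,0,0.27,0,0.1,0,0,0.27,0],
)

```text
time_s: 29.9
ee_pos: [0.4329, 0.1893, 0.4234]
eef_rot: [3.14, 0.0, 2.026]
force: [-0.5, 0.5, -0.7]
grip_width: 0.0423
```

```bash
python3 - <<'E'
from h import *
snap('wrist','v_wrist',(100,320,220,420),3)
im=snap('top','v_top',(150,230,390,480),8)
im2=snap('scene','v_scene',(110,170,320,400),8)
E
```

```text
(no output)
```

View pics/v_wrist.png

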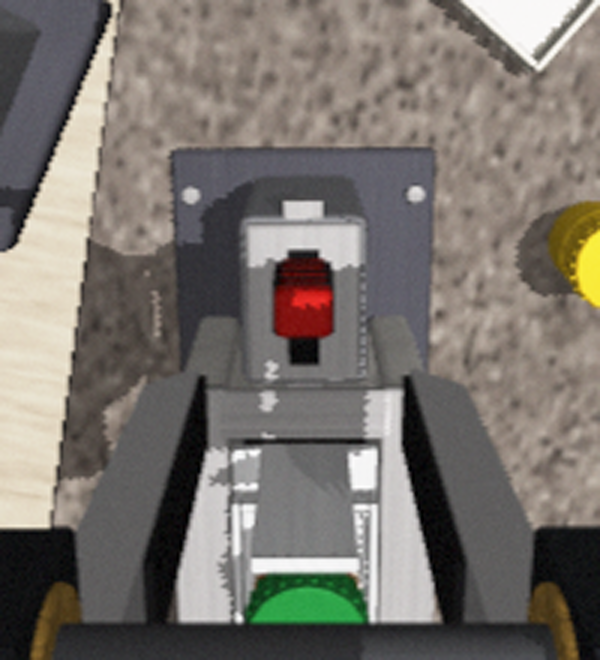

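View pics/v_top.png

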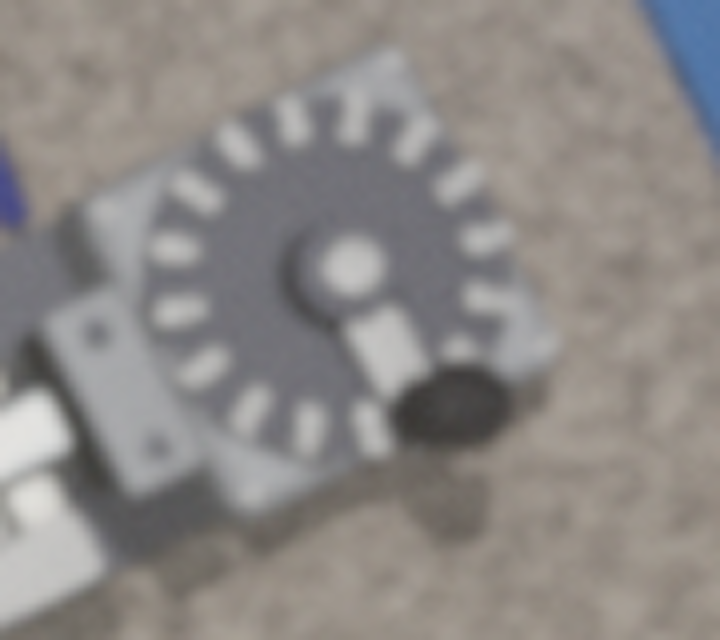

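View pics/v_scene.png

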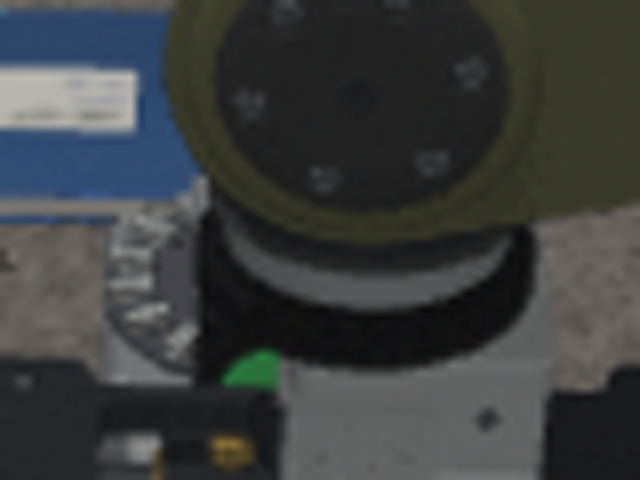

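```bash
python3 - <<'E'
from h import *
f=lambda x,y:(150+y/8,390+x/8)
for z in (.155,.16): print('knob',ray('top',f(455,405),z))
for z in (.11,.12): print('hub',ray('top',f(352,265),z))
for z in (.08,.09): print('ring',ray('top',f(333,276),z))
o=np.array([.5287,.0008]);u=np.array([-.44,.898]); print(o-.262*u)
E
```

```text
knob [ 0.59681137 -0.25598216  0.155     ]
knob [ 0.59652425 -0.25460463  0.16      ]
hub [ 0.64385199 -0.23724014  0.11      ]
hub [ 0.64289198 -0.23475529  0.12      ]
ring [ 0.64324125 -0.23848448  0.08      ]
ring [ 0.64231076 -0.23605215  0.09      ]
[ 0.64398  -0.234476]
```

Request:
arm_command(
  plan=[-0.2,0.05,-0.12,0,0,-0.2,0.09,-0.24,0,0,-0.2,0.13,-0.36,0,0,-0.2,0.18,-0.48,0,0,-0.2,0.22,-0.6,0,0,-0.2,0.27,-0.72,0,0,-0.2,0.31,-0.84,0,0,-0.2,0.36,-0.95,0,0,-0.2,0.41,-1.0,0,0,-0.2,0.41,-1.0,0,0],
)

```text
time_s: 31.05
ee_pos: [0.5983, -0.214, 0.42]
eef_rot: [-3.139, -0.003, 2.023]
force: [-1.0, 0.5, -0.7]
grip_width: 0.056
```

Request:
arm_command(
  plan=[-0.2,0,-0.06,0,0,-0.2,0,-0.111,0,0,-0.2,0,-0.111,0,0,-0.2,0,-0.111,0,0],
)

```text
time_s: 31.45
ee_pos: [0.5969, -0.2551, 0.4226]
eef_rot: [-3.141, -0.001, 2.026]
force: [0.1, -0.5, 0.3]
grip_width: 0.0567
```

```bash
python3 - <<'E'
from h import *
im=snap('wrist','w_wrist'); print(sensors.get_obs()['ee_pos'])
E
```

```text
[ 0.59701834 -0.25462838  0.42282875]
```

View pics/w_wrist.png

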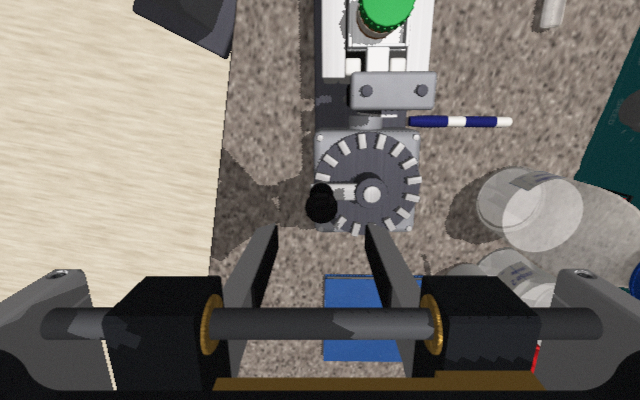

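```bash
python3 - <<'E'
from h import *
for r in (205,208,211): print(ray('wrist',(r,321),.158))
print(ray('wrist',(194,372),.12))
im=cv2.imread('pics/w_wrist.png'); cv2.imwrite('pics/w_c.png',cv2.resize(im[120:250,270:430],None,fx=4.5,fy=4.5,interpolation=cv2.INTER_CUBIC))
E
```

```text
[ 0.59643186 -0.25427106  0.158     ]
[ 0.59763008 -0.25671854  0.158     ]
[ 0.59883525 -0.2591802   0.158     ]
[ 0.64197732 -0.23302198  0.12      ]
```

View pics/w_c.png

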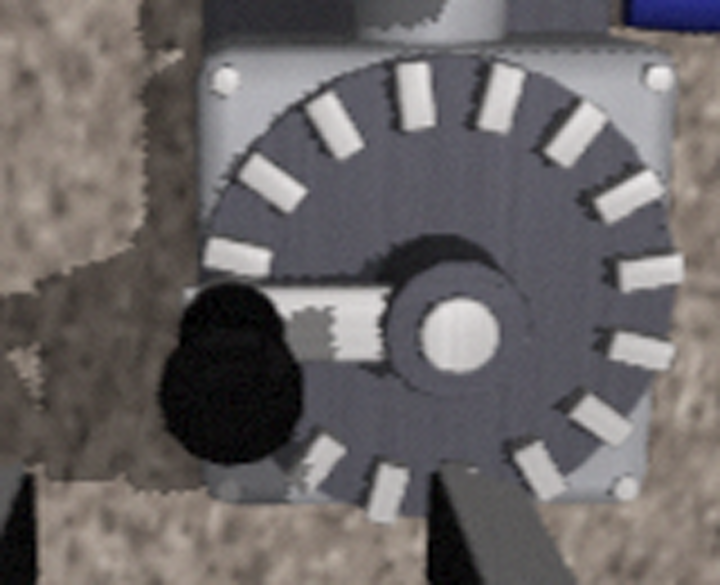

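Request:
arm_command(
  plan=[0.2,0.001,-0.003,0,0,0.2,0.001,-0.003,0,0,0.2,0.001,-0.003,-0.08,0,0.2,0.001,-0.003,-0.16,0,0.2,0.001,-0.003,-0.21,0,0.2,0.001,-0.003,-0.24,0,0.2,0.001,-0.003,-0.262,0,0.2,0.001,-0.003,-0.262,0],
)

```text
time_s: 32.3
ee_pos: [0.5975, -0.2562, 0.3178]
eef_rot: [-3.141, -0.001, 2.026]
force: [0.3, 1.4, 0.3]
grip_width: 0.0374
```

```bash
python3 - <<'E'
from h import *
snap('wrist','x_wrist',(120,340,190,450),3); snap('scene','x_scene',(80,180,310,420),6)
E
```

```text
(no output)
```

View pics/x_wrist.png

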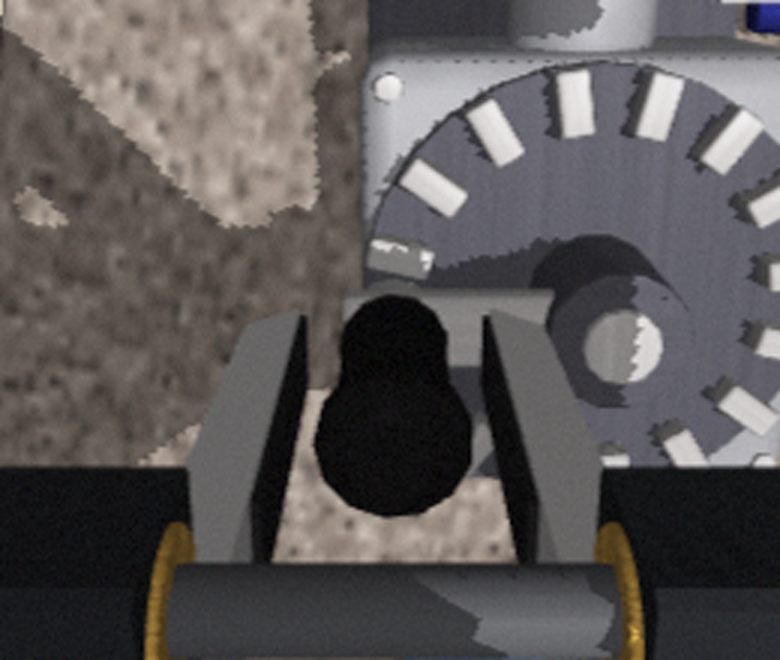

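View pics/x_scene.png

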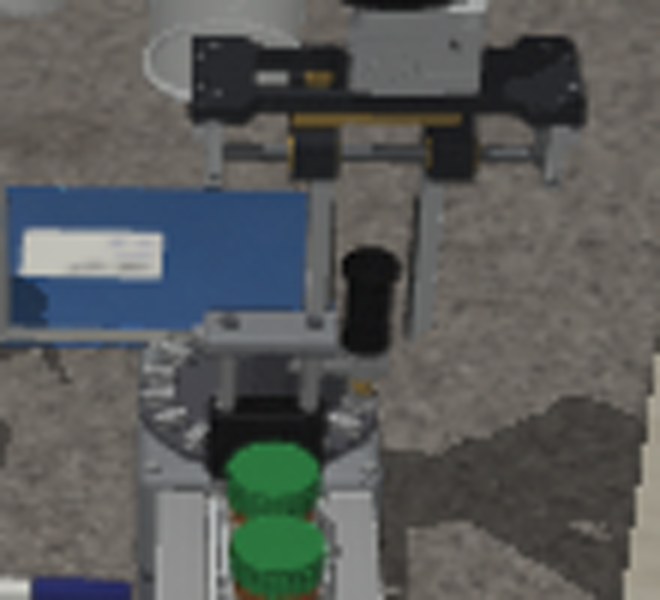

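Request:
arm_command(
  plan=[1,0,0,0,0,1,0,0,0,0,1,0,0,0,0,1,0,0,0,0,1,0,0,0,0,1,0,0,0,0],
  newtons=25,
)

```text
time_s: 33.0
ee_pos: [0.5975, -0.2565, 0.3191]
eef_rot: [3.141, 0.001, 2.026]
force: [-0.9, 0.1, 6.1]
grip_width: 0.0271
```

```bash
python3 - <<'E'
from h import *
o=sensors.get_obs(); print(o['ee_pos'],o['force'],o['moment'],o['grip_width'])
for z in (.14,.16,.18):
    X=ray('top',(199.4,405.6),z); d=X[:2]-[.5287,.0008]; print(z,X,d@[-.44,.898],d@[.898,.44])
E
```

```text
[ 0.59747504 -0.25645729  0.31914516] [-0.85097583  0.08510414  6.14808814] [-0.13109508  0.16828299 -0.05240305] 0.027095811028267906
0.14 [ 0.60181895 -0.15941128  0.14      ] -0.17604207169133612 -0.004832147784747851
0.16 [ 0.60059657 -0.15569553  0.16      ] -0.17216747885427613 -0.004294909557290941
0.18 [ 0.5993742  -0.15197978  0.18      ] -0.16829288601721612 -0.0037576713298341545
```

```bash
python3 - <<'E'
from h import *
snap('wrist','y_wrist',(120,340,190,450),3); snap('scene','y_scene',(95,165,335,405),8)
E
```

```text
(no output)
```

View pics/y_wrist.png

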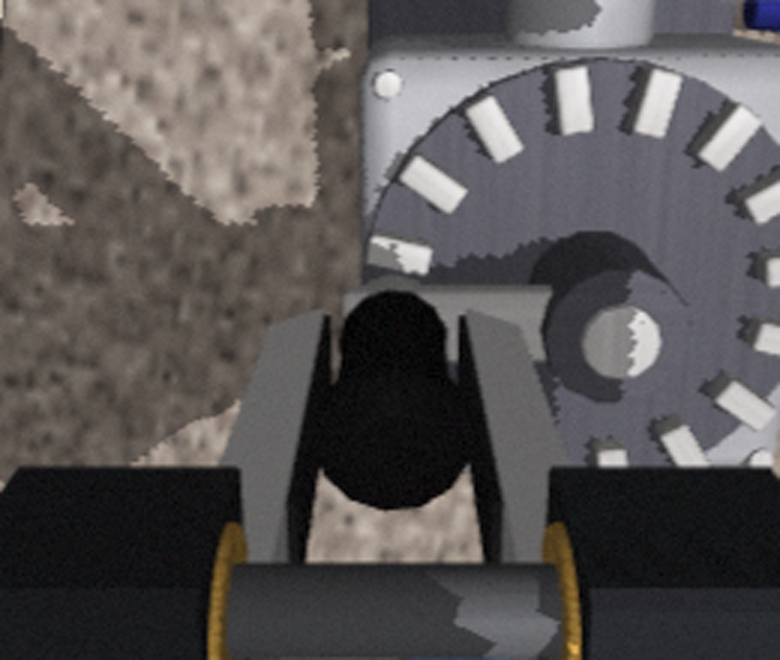

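View pics/y_scene.png

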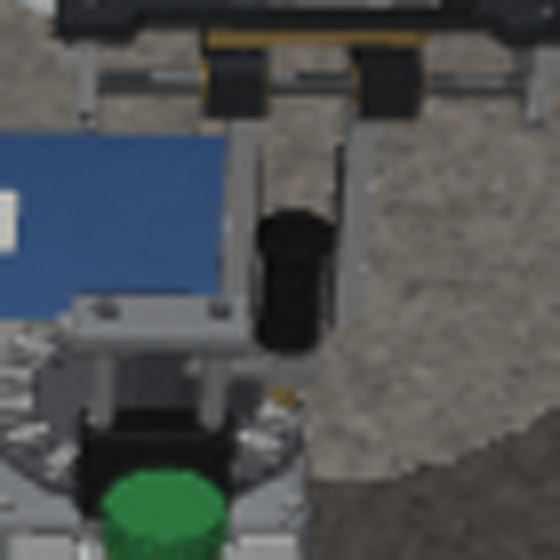

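Request:
arm_command(
  plan=[0.2,0,0,0,0,0.2,0,0,0,0,0.2,0,0,0.015,0,0.2,0,0,0.025,0,0.2,0,0,0.025,0,1,0,0,0.025,0,1,0,0,0.025,0,1,0,0,0.025,0,1,0,0,0.025,0,1,0,0,0.025,0,1,0,0,0.025,0],
  newtons=30,
)

```text
time_s: 34.2
ee_pos: [0.5974, -0.2564, 0.3282]
eef_rot: [-3.142, -0.0, 2.026]
force: [-1.3, -0.6, 0.5]
grip_width: 0.0271
```

```bash
python3 - <<'E'
from h import *
o=sensors.get_obs(); print(o['ee_pos'],o['force'],o['moment'],o['grip_width'])
snap('scene','z_scene',(95,165,335,405),8)
E
```

```text
[ 0.59743922 -0.25637965  0.32819142] [-1.26705552 -0.60957428  0.51457166] [-0.03560098 -0.04143746 -0.00820357] 0.027128693105915282
```

View pics/z_scene.png

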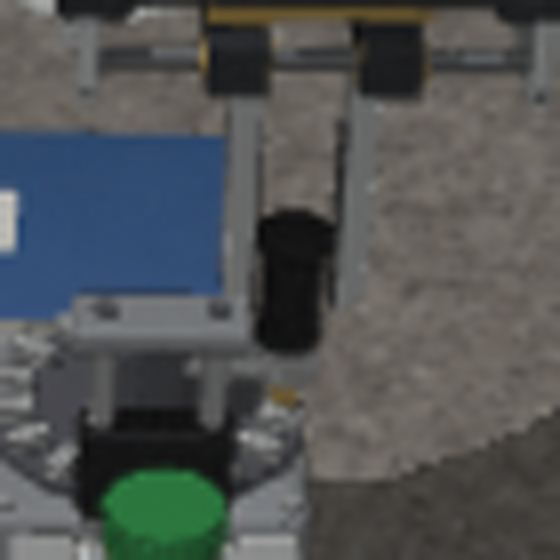

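Request:
arm_command(
  plan=[1,0,0,0.004,0,1,0,0,0.009,0,1,0,0,0.0125,0,1,0,0,0.0125,0,1,0,0,0.0125,0],
  newtons=30,
)

```text
time_s: 34.75
ee_pos: [0.5974, -0.2564, 0.3332]
eef_rot: [-3.141, 0.0, 2.026]
force: [-0.6, -1.7, -5.0]
grip_width: 0.0271
```

```bash
python3 - <<'E'
from h import *
o=sensors.get_obs(); print(o['ee_pos'],o['force'],o['moment'],o['grip_width'])
snap('scene','za_scene',(95,165,335,405),8)
E
```

```text
[ 0.59744338 -0.25637824  0.33318556] [-0.60541829 -1.66929338 -5.00985677] [-0.18604564 -0.1693318   0.00049734] 0.02712677609295053
```

View pics/za_scene.png

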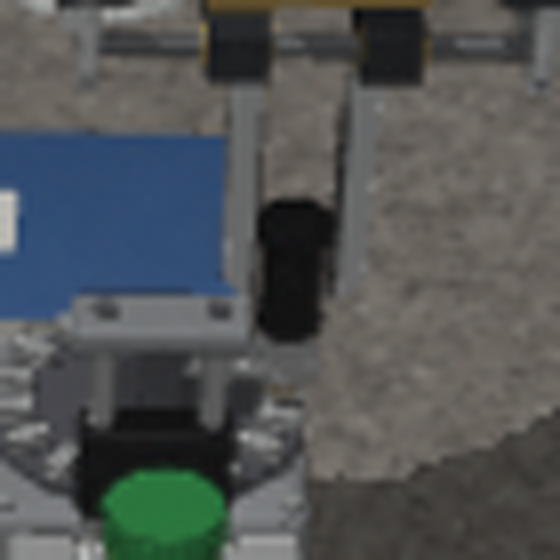

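```bash
cat > circ.py <<'E'
import numpy as np,sys
def rows(th,t0,phi0=np.radians(205),r=.051,z=0,dz0=0):
    f=lambda t:r*np.array([np.cos(phi0+t),np.sin(phi0+t)])
    return [[1]+[round(v,4) for v in (f(t)-f(t0))/.4]+[z,0] for t in th]
def show(rs): print('[' + ', '.join(', '.join(f'{v:g}' for v in r) for r in rs)+']')
E
python3 - <<'E'
from circ import *
th=np.cumsum([.02,.04,.06]+[.08]*11); print(th[-1]); show(rows(th,0,z=.0113))
E
```

```text
0.9999999999999998
[1, 0.0011, -0.0023, 0.0113, 0, 1, 0.0034, -0.0068, 0.0113, 0, 1, 0.0073, -0.0134, 0.0113, 0, 1, 0.013, -0.0219, 0.0113, 0, 1, 0.0194, -0.0298, 0.0113, 0, 1, 0.0264, -0.0373, 0.0113, 0, 1, 0.034, -0.0441, 0.0113, 0, 1, 0.042, -0.0503, 0.0113, 0, 1, 0.0506, -0.0558, 0.0113, 0, 1, 0.0596, -0.0607, 0.0113, 0, 1, 0.0689, -0.0648, 0.0113, 0, 1, 0.0786, -0.0681, 0.0113, 0, 1, 0.0884, -0.0707, 0.0113, 0, 1, 0.0985, -0.0725, 0.0113, 0]
```

Request:
arm_command(
  plan=[1,0,0,0.004,0,1,0,0,0.008,0,1,0,0,0.0113,0,1,0,0,0.0113,0],
  newtons=35,
)

```text
time_s: 35.2
ee_pos: [0.5975, -0.2566, 0.3382]
eef_rot: [3.141, 0.001, 2.026]
force: [2.3, -5.0, -4.9]
grip_width: 0.0271
```

```bash
python3 - <<'E'
from h import *
o=sensors.get_obs(); print(o['ee_pos'],o['force'],o['moment'],o['grip_width'])
E
```

```text
[ 0.5974744  -0.25656722  0.33816554] [ 2.27114926 -4.95373135 -4.89266045] [-0.76628993 -0.36440325 -0.04761015] 0.02712631864277219
```

Pawl is clear: the load now pulls tangentially (about 5 N). Start turning.

Request:
arm_command(
  plan=[1,0.0011,-0.0023,0,0,1,0.0034,-0.0068,0,0,1,0.0073,-0.0134,0,0,1,0.013,-0.0219,0,0,1,0.0194,-0.0298,0,0,1,0.0264,-0.0373,0,0,1,0.034,-0.0441,0,0,1,0.042,-0.0503,0,0,1,0.0506,-0.0558,0,0,1,0.0596,-0.0607,0,0,1,0.0689,-0.0648,0,0,1,0.0786,-0.0681,0,0,1,0.0884,-0.0707,0,0,1,0.0985,-0.0725,0,0],
)

```text
time_s: 36.6
ee_pos: [0.6372, -0.2852, 0.3376]
eef_rot: [-3.141, -0.001, 2.026]
force: [2.7, 5.0, -5.0]
grip_width: 0.0273
```

```bash
python3 - <<'E'
from h import *
from circ import *
o=sensors.get_obs(); print(o['ee_pos'],o['force'],o['moment'],o['grip_width'])
d=o['ee_pos'][:2]-[.6436,-.2348]; print(np.degrees(np.arctan2(d[1],d[0]))+360-205, np.hypot(*d)); print(np.degrees(1))
snap('scene','zb_scene',(95,275,305,405),4)
show(rows(1+.08*np.arange(1,21),1))
E
```

```text
[ 0.63721838 -0.28524     0.33762006] [ 2.71531919  5.00249137 -4.97965264] [ 0.84254122 -0.6197003  -0.00708635] 0.027296726257317397
57.78929946784126 0.05084209399651823
57.29577951308232
[1, 0.0102, -0.001, 0, 0, 1, 0.0203, -0.0011, 0, 0, 1, 0.0305, -0.0004, 0, 0, 1, 0.0406, 0.001, 0, 0, 1, 0.0506, 0.0033, 0, 0, 1, 0.0603, 0.0064, 0, 0, 1, 0.0697, 0.0102, 0, 0, 1, 0.0788, 0.0148, 0, 0, 1, 0.0876, 0.0201, 0, 0, 1, 0.0958, 0.0261, 0, 0, 1, 0.1036, 0.0327, 0, 0, 1, 0.1108, 0.0399, 0, 0, 1, 0.1174, 0.0476, 0, 0, 1, 0.1234, 0.0559, 0, 0, 1, 0.1287, 0.0646, 0, 0, 1, 0.1332, 0.0737, 0, 0, 1, 0.1371, 0.0832, 0, 0, 1, 0.1401, 0.0929, 0, 0, 1, 0.1424, 0.1029, 0, 0, 1, 0.1439, 0.113, 0, 0]
```

View pics/zb_scene.png

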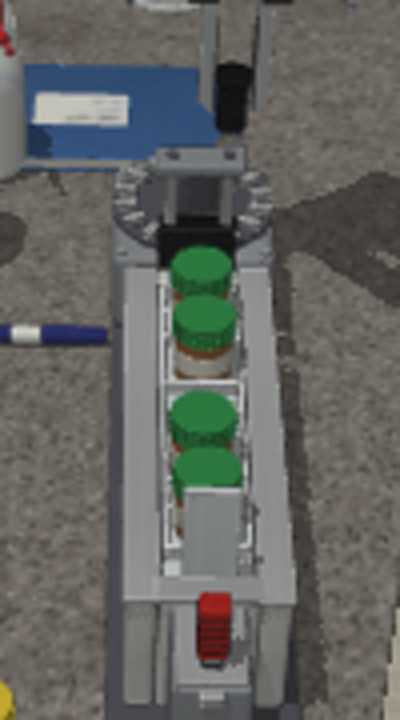

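Request:
arm_command(
  plan=[1,0.0102,-0.001,0,0,1,0.0203,-0.0011,0,0,1,0.0305,-0.0004,0,0,1,0.0406,0.001,0,0,1,0.0506,0.0033,0,0,1,0.0603,0.0064,0,0,1,0.0697,0.0102,0,0,1,0.0788,0.0148,0,0,1,0.0876,0.0201,0,0,1,0.0958,0.0261,0,0,1,0.1036,0.0327,0,0,1,0.1108,0.0399,0,0,1,0.1174,0.0476,0,0,1,0.1234,0.0559,0,0,1,0.1287,0.0646,0,0,1,0.1332,0.0737,0,0,1,0.1371,0.0832,0,0,1,0.1401,0.0929,0,0,1,0.1424,0.1029,0,0,1,0.1439,0.113,0,0],
)

```text
time_s: 38.65
ee_pos: [0.6944, -0.2399, 0.3377]
eef_rot: [-3.141, -0.0, 2.026]
force: [-4.3, 2.1, -5.8]
grip_width: 0.0271
```

```bash
cat > st.py <<'E'
from h import *
from circ import *
import sys
o=sensors.get_obs(); print(o['ee_pos'],o['force'],o['grip_width'])
t=float(sys.argv[1])
d=o['ee_pos'][:2]-[.6436,-.2348]; a=np.arctan2(d[1],d[0])-np.radians(205); print((a-t+np.pi)%(2*np.pi)-np.pi, np.hypot(*d))
e=d/np.hypot(*d); print('rad',o['force'][:2]@e,'tan',o['force'][:2]@[-e[1],e[0]])
show(rows(t+.08*np.arange(1,21),t))
E
python3 st.py 2.6
```

```text
[ 0.69441538 -0.23991567  0.33770561] [-4.33343205  2.08146353 -5.77504467] 0.027098767443774107
0.004926656890890335 0.05107223372969788
rad -4.520129020978571 tan 1.636935351127615
[1, 0.0007, 0.0102, 0, 0, 1, 0.0005, 0.0204, 0, 0, 1, -0.0004, 0.0305, 0, 0, 1, -0.0022, 0.0406, 0, 0, 1, -0.0048, 0.0504, 0, 0, 1, -0.0081, 0.0601, 0, 0, 1, -0.0123, 0.0694, 0, 0, 1, -0.0171, 0.0784, 0, 0, 1, -0.0226, 0.0869, 0, 0, 1, -0.0288, 0.095, 0, 0, 1, -0.0357, 0.1026, 0, 0, 1, -0.0431, 0.1096, 0, 0, 1, -0.0511, 0.116, 0, 0, 1, -0.0595, 0.1217, 0, 0, 1, -0.0684, 0.1267, 0, 0, 1, -0.0776, 0.131, 0, 0, 1, -0.0872, 0.1346, 0, 0, 1, -0.097, 0.1374, 0, 0, 1, -0.107, 0.1393, 0, 0, 1, -0.1171, 0.1405, 0, 0]
```

Request:
arm_command(
  plan=[1,0.0007,0.0102,0,0,1,0.0005,0.0204,0,0,1,-0.0004,0.0305,0,0,1,-0.0022,0.0406,0,0,1,-0.0048,0.0504,0,0,1,-0.0081,0.0601,0,0,1,-0.0123,0.0694,0,0,1,-0.0171,0.0784,0,0,1,-0.0226,0.0869,0,0,1,-0.0288,0.095,0,0,1,-0.0357,0.1026,0,0,1,-0.0431,0.1096,0,0,1,-0.0511,0.116,0,0,1,-0.0595,0.1217,0,0,1,-0.0684,0.1267,0,0,1,-0.0776,0.131,0,0,1,-0.0872,0.1346,0,0,1,-0.097,0.1374,0,0,1,-0.107,0.1393,0,0,1,-0.1171,0.1405,0,0],
)

```text
time_s: 40.65
ee_pos: [0.6472, -0.1838, 0.3377]
eef_rot: [-3.141, -0.0, 2.026]
force: [-1.6, 4.1, -5.6]
grip_width: 0.0268
```

```bash
python3 st.py 4.2; python3 -c "
from h import *
snap('scene','zc_scene',(95,275,305,405),4)"
```

```text
[ 0.64722085 -0.18380202  0.3377261 ] [-1.62075354  4.12346611 -5.57015784] 0.02679535805930956
0.0051757874931182 0.05112635345399932
rad 3.99832782518131 tan 1.9087140621846217
[1, -0.0102, 0.0004, 0, 0, 1, -0.0204, -0.0001, 0, 0, 1, -0.0305, -0.0013, 0, 0, 1, -0.0405, -0.0034, 0, 0, 1, -0.0503, -0.0063, 0, 0, 1, -0.0598, -0.0099, 0, 0, 1, -0.069, -0.0143, 0, 0, 1, -0.0778, -0.0194, 0, 0, 1, -0.0862, -0.0252, 0, 0, 1, -0.0941, -0.0316, 0, 0, 1, -0.1015, -0.0387, 0, 0, 1, -0.1083, -0.0463, 0, 0, 1, -0.1144, -0.0544, 0, 0, 1, -0.1199, -0.063, 0, 0, 1, -0.1247, -0.072, 0, 0, 1, -0.1287, -0.0814, 0, 0, 1, -0.132, -0.0911, 0, 0, 1, -0.1345, -0.1009, 0, 0, 1, -0.1362, -0.111, 0, 0, 1, -0.137, -0.1212, 0, 0]
```

View pics/zc_scene.png

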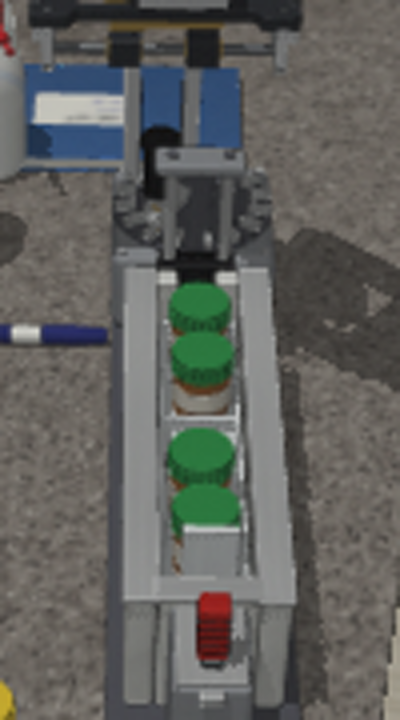

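Request:
arm_command(
  plan=[1,-0.0102,0.0004,0,0,1,-0.0204,-0.0001,0,0,1,-0.0305,-0.0013,0,0,1,-0.0405,-0.0034,0,0,1,-0.0503,-0.0063,0,0,1,-0.0598,-0.0099,0,0,1,-0.069,-0.0143,0,0,1,-0.0778,-0.0194,0,0,1,-0.0862,-0.0252,0,0,1,-0.0941,-0.0316,0,0,1,-0.1015,-0.0387,0,0,1,-0.1083,-0.0463,0,0,1,-0.1144,-0.0544,0,0,1,-0.1199,-0.063,0,0,1,-0.1247,-0.072,0,0,1,-0.1287,-0.0814,0,0,1,-0.132,-0.0911,0,0,1,-0.1345,-0.1009,0,0,1,-0.1362,-0.111,0,0,1,-0.137,-0.1212,0,0],
)

```text
time_s: 42.7
ee_pos: [0.5926, -0.233, 0.3378]
eef_rot: [-3.141, 0.0, 2.026]
force: [-4.8, -2.0, -6.0]
grip_width: 0.0271
```

```bash
python3 st.py 5.8
```

```text
[ 0.59262754 -0.23298088  0.33780113] [-4.81358099 -2.02092931 -5.95412918] 0.027085362151091766
0.011179874051299166 0.051004914995999615
rad 4.738440939632029 tan 2.1913225931032456
[1, -0.0001, -0.0102, 0, 0, 1, 0.0007, -0.0204, 0, 0, 1, 0.0022, -0.0304, 0, 0, 1, 0.0046, -0.0404, 0, 0, 1, 0.0077, -0.0501, 0, 0, 1, 0.0116, -0.0595, 0, 0, 1, 0.0163, -0.0686, 0, 0, 1, 0.0216, -0.0772, 0, 0, 1, 0.0277, -0.0855, 0, 0, 1, 0.0343, -0.0932, 0, 0, 1, 0.0416, -0.1003, 0, 0, 1, 0.0494, -0.1069, 0, 0, 1, 0.0577, -0.1128, 0, 0, 1, 0.0665, -0.118, 0, 0, 1, 0.0756, -0.1225, 0, 0, 1, 0.0851, -0.1263, 0, 0, 1, 0.0949, -0.1293, 0, 0, 1, 0.1048, -0.1315, 0, 0, 1, 0.1149, -0.1329, 0, 0, 1, 0.1251, -0.1335, 0, 0]
```

Request:
arm_command(
  plan=[1,-0.0001,-0.0102,0,0,1,0.0007,-0.0204,0,0,1,0.0022,-0.0304,0,0,1,0.0046,-0.0404,0,0,1,0.0077,-0.0501,0,0,1,0.0116,-0.0595,0,0,1,0.0163,-0.0686,0,0,1,0.0216,-0.0772,0,0,1,0.0277,-0.0855,0,0,1,0.0343,-0.0932,0,0,1,0.0416,-0.1003,0,0,1,0.0494,-0.1069,0,0,1,0.0577,-0.1128,0,0,1,0.0665,-0.118,0,0,1,0.0756,-0.1225,0,0,1,0.0851,-0.1263,0,0,1,0.0949,-0.1293,0,0,1,0.1048,-0.1315,0,0,1,0.1149,-0.1329,0,0,1,0.1251,-0.1335,0,0],
)

```text
time_s: 44.7
ee_pos: [0.6432, -0.2856, 0.3377]
eef_rot: [-3.142, -0.001, 2.026]
force: [1.9, 4.5, -5.3]
grip_width: 0.0266
```

```bash
python3 st.py 7.4; python3 -c "
from circ import *
t=7.4; show(rows(list(t+.08*np.arange(1,21)),t))
t=9.0; show(rows(t+np.cumsum([.07,.06,.05,.05,.05,.05,.05,.03]),t))"
```

```text
[ 0.64319862 -0.28563999  0.33766058] [ 1.89208853  4.51194177 -5.2795886 ] 0.026576776512825678
0.009754526692386634 0.050841576076697675
rad -4.526738650880297 tan 1.8564090836599563
[1, 0.0102, 0.0002, 0, 0, 1, 0.0203, 0.0013, 0, 0, 1, 0.0304, 0.0031, 0, 0, 1, 0.0402, 0.0058, 0, 0, 1, 0.0498, 0.0092, 0, 0, 1, 0.0591, 0.0134, 0, 0, 1, 0.0681, 0.0183, 0, 0, 1, 0.0766, 0.0239, 0, 0, 1, 0.0846, 0.0302, 0, 0, 1, 0.0921, 0.037, 0, 0, 1, 0.0991, 0.0445, 0, 0, 1, 0.1054, 0.0525, 0, 0, 1, 0.1111, 0.061, 0, 0, 1, 0.116, 0.0699, 0, 0, 1, 0.1203, 0.0792, 0, 0, 1, 0.1237, 0.0888, 0, 0, 1, 0.1264, 0.0986, 0, 0, 1, 0.1283, 0.1086, 0, 0, 1, 0.1295, 0.1188, 0, 0, 1, 0.1297, 0.129, 0, 0]
[1, 0.0102, 0.0002, 0, 0, 1, 0.0203, 0.0013, 0, 0, 1, 0.0304, 0.0031, 0, 0, 1, 0.0402, 0.0058, 0, 0, 1, 0.0498, 0.0092, 0, 0, 1, 0.0591, 0.0134, 0, 0, 1, 0.0681, 0.0183, 0, 0, 1, 0.0766, 0.0239, 0, 0, 1, 0.0846, 0.0302, 0, 0, 1, 0.0921, 0.037, 0, 0, 1, 0.0991, 0.0445, 0, 0, 1, 0.1054, 0.0525, 0, 0, 1, 0.1111, 0.061, 0, 0, 1, 0.116, 0.0699, 0, 0, 1, 0.1203, 0.0792, 0, 0, 1, 0.1237, 0.0888, 0, 0, 1, 0.1264, 0.0986, 0, 0, 1, 0.1283, 0.1086, 0, 0, 1, 0.1295, 0.1188, 0, 0, 1, 0.1297, 0.129, 0, 0]
[1, -0.0004, 0.0089, 0, 0, 1, -0.0013, 0.0165, 0, 0, 1, -0.0023, 0.0228, 0, 0, 1, -0.0037, 0.029, 0, 0, 1, -0.0054, 0.0352, 0, 0, 1, -0.0074, 0.0412, 0, 0, 1, -0.0096, 0.0472, 0, 0, 1, -0.0112, 0.0507, 0, 0]
```

Request:
arm_command(
  plan=[1,0.0102,0.0002,0,0,1,0.0203,0.0013,0,0,1,0.0304,0.0031,0,0,1,0.0402,0.0058,0,0,1,0.0498,0.0092,0,0,1,0.0591,0.0134,0,0,1,0.0681,0.0183,0,0,1,0.0766,0.0239,0,0,1,0.0846,0.0302,0,0,1,0.0921,0.037,0,0,1,0.0991,0.0445,0,0,1,0.1054,0.0525,0,0,1,0.1111,0.061,0,0,1,0.116,0.0699,0,0,1,0.1203,0.0792,0,0,1,0.1237,0.0888,0,0,1,0.1264,0.0986,0,0,1,0.1283,0.1086,0,0,1,0.1295,0.1188,0,0,1,0.1297,0.129,0,0],
)

```text
time_s: 46.7
ee_pos: [0.6947, -0.234, 0.3377]
eef_rot: [-3.141, 0.0, 2.026]
force: [-3.7, 1.7, -5.1]
grip_width: 0.0269
```

```bash
python3 st.py 9.0|head -4; python3 -c "
from h import *
snap('scene','zd_scene',(95,275,305,405),4)"
```

```text
[ 0.69466335 -0.23403329  0.3377444 ] [-3.72792056  1.70154124 -5.05075402] 0.026949777315190392
0.0034594417036064584 0.05106910656679678
rad -3.7019547732410847 tan 1.75731759505798
[1, -0.0005, 0.0102, 0, 0, 1, -0.0019, 0.0203, 0, 0, 1, -0.004, 0.0303, 0, 0, 1, -0.0069, 0.04, 0, 0, 1, -0.0106, 0.0495, 0, 0, 1, -0.0151, 0.0587, 0, 0, 1, -0.0203, 0.0675, 0, 0, 1, -0.0261, 0.0758, 0, 0, 1, -0.0326, 0.0837, 0, 0, 1, -0.0397, 0.091, 0, 0, 1, -0.0474, 0.0977, 0, 0, 1, -0.0556, 0.1038, 0, 0, 1, -0.0642, 0.1092, 0, 0, 1, -0.0733, 0.1139, 0, 0, 1, -0.0827, 0.1179, 0, 0, 1, -0.0923, 0.1211, 0, 0, 1, -0.1023, 0.1235, 0, 0, 1, -0.1123, 0.1251, 0, 0, 1, -0.1225, 0.1259, 0, 0, 1, -0.1327, 0.1259, 0, 0]
```

View pics/zd_scene.png

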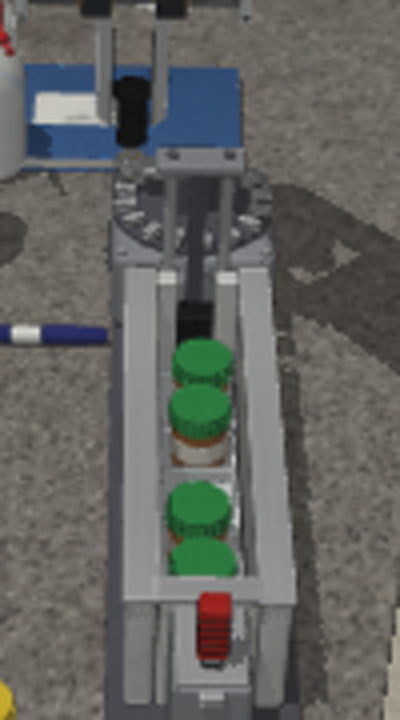

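Request:
arm_command(
  plan=[1,-0.0004,0.0089,0,0,1,-0.0013,0.0165,0,0,1,-0.0023,0.0228,0,0,1,-0.0037,0.029,0,0,1,-0.0054,0.0352,0,0,1,-0.0074,0.0412,0,0,1,-0.0096,0.0472,0,0,1,-0.0112,0.0507,0,0,1,-0.0112,0.0507,0,0,1,-0.0112,0.0507,0,0],
)

```text
time_s: 47.75
ee_pos: [0.6902, -0.2139, 0.3378]
eef_rot: [3.142, -0.0, 2.026]
force: [-3.4, 3.0, -5.4]
grip_width: 0.0268
```

```bash
python3 st.py 9.41|head -3; python3 -c "
from h import *
snap('scene','ze_scene',(95,275,305,405),4)"
```

```text
[ 0.69023787 -0.2139039   0.33776591] [-3.38745078  3.03966565 -5.43590059] 0.026762453381039164
-0.00032331147810005234 0.05110516737883868
rad -1.848469863030734 tan 4.159032248483217
```

View pics/ze_scene.png

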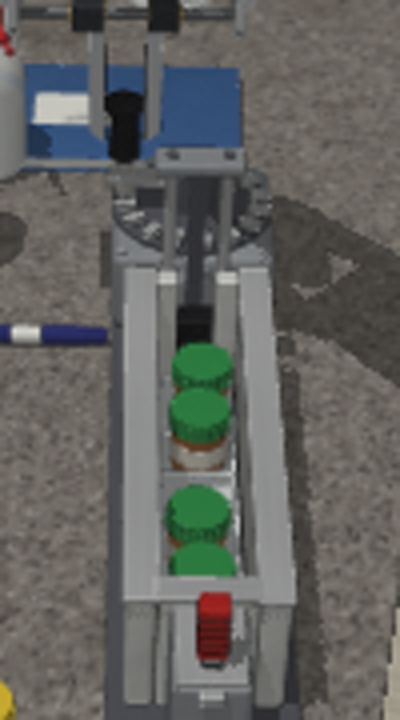

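Request:
arm_command(
  plan=[1,-0.0008,0.0017,0,0,1,-0.0016,0.0034,0,0,1,-0.0024,0.005,0,0,1,-0.0033,0.0067,0,0,1,-0.0033,0.0067,0,0,1,-0.0033,0.0067,0,0],
)

```text
time_s: 48.4
ee_pos: [0.6889, -0.2118, 0.3381]
eef_rot: [3.141, 0.002, 2.026]
force: [1.5, -4.7, -5.6]
grip_width: 0.0266
```

```bash
python3 st.py 9.41|head -3
```

```text
[ 0.68890322 -0.21177607  0.33811585] [ 1.50654573 -4.73169535 -5.58203559] 0.02664325644236882
0.04864627559701873 0.05081813508717411
rad -0.8007147777784785 tan -4.9007628772872796
```

Request:
arm_command(
  plan=[1,0,0,-0.004,0,1,0,0,-0.009,0,1,0,0,-0.014,0,1,0,0,-0.019,0,1,0,0,-0.024,0,1,0,0,-0.026,0,1,0,0,-0.026,0],
)

```text
time_s: 49.1
ee_pos: [0.6889, -0.2118, 0.3283]
eef_rot: [3.14, 0.002, 2.026]
force: [0.6, -4.0, -1.4]
grip_width: 0.0271
```

```bash
python3 st.py 9.41|head -3;  python3 -c "
from h import *
snap('scene','zf_scene',(95,165,305,375),8)"
```

```text
[ 0.68891241 -0.21176235  0.32831949] [ 0.57223425 -3.98671416 -1.4121514 ] 0.02711949815627587
0.048805021094782575 0.05083255134356792
rad -1.29671267763926 tan -3.8131192079748426
```

View pics/zf_scene.png

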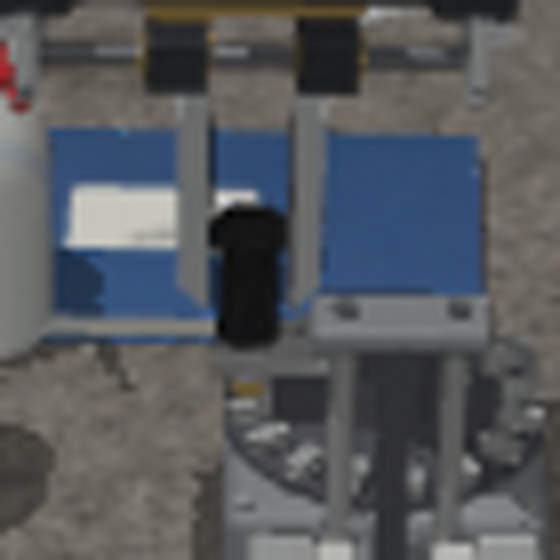

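Request:
arm_command(
  plan=[1,0,0,-0.002,0,1,0,0,-0.003,0,1,0,0,-0.003,0,0.1,0,0,-0.003,0,0.1,0,0,-0.003,0,0.1,0,0,-0.003,0,0.1,0,0,-0.003,0,0.1,0,0,0.03,0,0.1,0,0,0.1,0,0.1,0,0,0.22,0,0.1,0,0,0.24,0,0.1,0,0,0.24,0],
)

```text
time_s: 50.35
ee_pos: [0.6886, -0.2111, 0.4265]
eef_rot: [3.138, 0.003, 2.026]
force: [1.1, -0.1, -0.5]
grip_width: 0.042
```

```bash
python3 -c "
from h import *
print(sensors.get_obs()['ee_pos'])
snap('scene','zg_scene',(95,195,305,405),6)"
```

```text
[ 0.6886411  -0.21111175  0.42652424]
```

View pics/zg_scene.png

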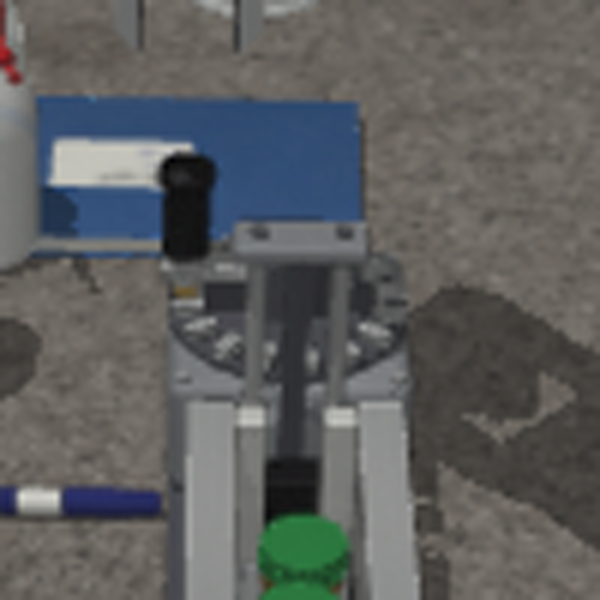

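```bash
python3 -c "
from h import *
for z in (.11,.16,.171): 
  c,r=proj('scene',[.689,-.2115,z]); print(z,c,r,'crop',(c-305)*6,(r-95)*6)
vision.camera('scene'); vision.camera('top')
snap('top','zh_top',(150,230,390,480),8)
snap('wrist','zh_wrist')
"
```

```text
0.11 335.9856008192719 137.19186851385834 crop 185.91360491563137 253.15121108315003
0.16 336.2017873014306 122.49159064891371 crop 187.21072380858368 164.94954389348229
0.171 336.2507468101311 119.16243530653801 crop 187.50448086078654 144.9746118392281
```

View pics/zh_wrist.png

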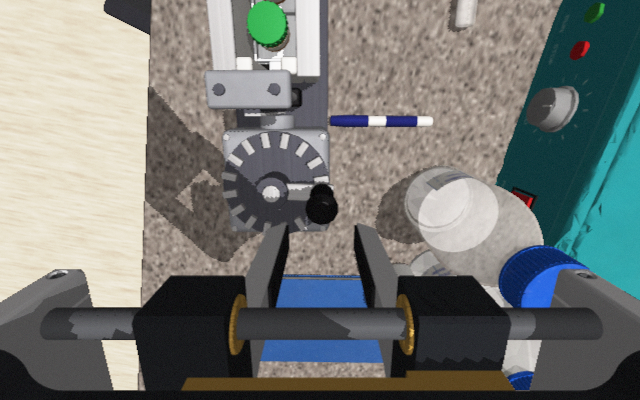

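Request:
arm_command(
  plan=[0.1,-0.08,0.1,0,0,0.1,-0.15,0.2,0,0,0.1,-0.22,0.3,0,0,0.1,-0.29,0.4,0,0,0.1,-0.36,0.52,0,0,0.1,-0.42,0.64,0,0,0.1,-0.5,0.76,0,0,0.1,-0.57,0.88,0,0,0.1,-0.62,0.96,0,0,0.1,-0.637,0.997,0,0,0.1,-0.637,0.997,0,0,0.1,-0.637,0.997,0,0,0.1,-0.637,0.997,0,0],
)

```text
time_s: 51.9
ee_pos: [0.4345, 0.1869, 0.423]
eef_rot: [-3.141, 0.0, 2.025]
force: [0.5, 1.1, -0.6]
grip_width: 0.0425
```

```bash
python3 -c "
from h import *
print(sensors.get_obs()['ee_pos'])
snap('wrist','zi_wrist',(100,320,220,420),3)"
```

```text
[0.43454359 0.18685545 0.42302075]
```

View pics/zi_wrist.png

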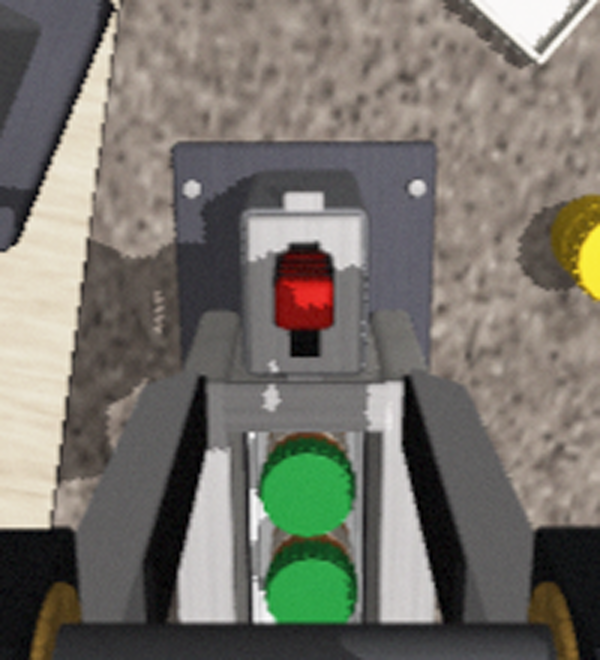

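Request:
arm_command(
  plan=[0.1,-0.003,0.003,-0.1,0,0.1,-0.003,0.003,-0.2,0,0.1,-0.003,0.003,-0.25,0,0.1,-0.003,0.003,-0.27,0,0.1,-0.003,0.003,-0.27,0,1,-0.003,0.003,-0.27,0,1,-0.003,0.003,-0.27,0,1,-0.003,0.003,-0.27,0,1,-0.003,0.003,-0.27,0,1,-0.003,0.003,-0.27,0],
  newtons=15,
)

```text
time_s: 52.95
ee_pos: [0.433, 0.1888, 0.316]
eef_rot: [3.14, 0.0, 2.026]
force: [-0.4, 0.6, 6.4]
grip_width: 0.0179
```

Request:
arm_command(
  plan=[1,0.004,-0.009,0,0,1,0.0085,-0.0175,0,0,1,0.013,-0.0265,0,0,1,0.0175,-0.0355,0,0,1,0.0215,-0.0445,0,0,1,0.026,-0.053,0,0,1,0.0285,-0.058,0,0,1,0.0308,-0.0629,0,0,1,0.0308,-0.0629,0,0,1,0.0308,-0.0629,0,0],
)

```text
time_s: 53.95
ee_pos: [0.445, 0.1644, 0.3161]
eef_rot: [3.14, -0.002, 2.026]
force: [-5.7, 11.0, 7.2]
grip_width: 0.018
```

```bash
python3 -c "
from h import *
o=sensors.get_obs();d=o['ee_pos'][:2]-[.4461,.1645]; u=np.array([-.44,.898]); print(o['ee_pos'],d@u, d@[.898,.44],o['force'],o['force'][:2]@u)
snap('wrist','zj_wrist',(100,320,220,420),3)"
```

```text
[0.44504457 0.16441696 0.31607835] 0.0003898157689931199 -0.0009843174149038504 [-5.67745836 10.9714931   7.17531339] 12.350482482370507
```

View pics/zj_wrist.png

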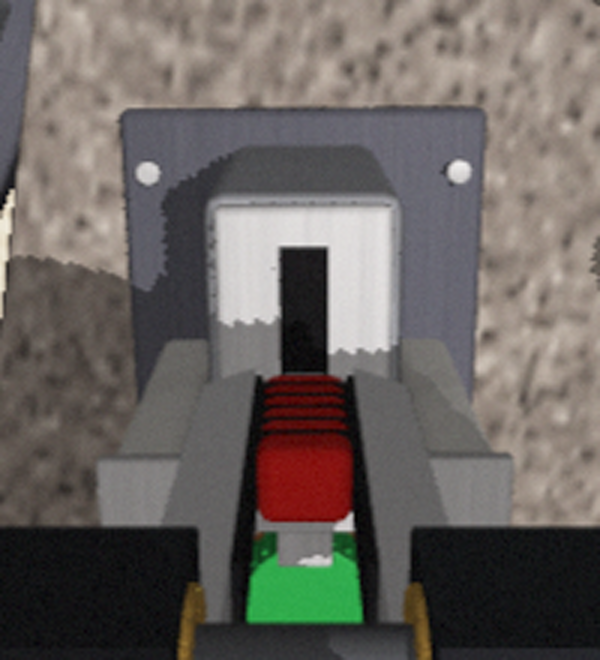

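Request:
arm_command(
  plan=[0.1,0,0,0,0,0.1,0,0,0,0,0.1,0,0,0,0,0.1,0,0,0,0,0.1,0,0,0.05,0,0.1,0,0,0.15,0,0.1,0,0,0.27,0,0.1,0,0,0.3,0,0.1,0,0,0.3,0],
)

```text
time_s: 54.9
ee_pos: [0.4452, 0.1635, 0.4368]
eef_rot: [3.138, 0.001, 2.026]
force: [0.7, -0.3, -0.7]
grip_width: 0.0421
```

```bash
python3 -c "
from h import *
print(sensors.get_obs()['ee_pos'])
snap('wrist','zk_wrist')
snap('scene','zk_scene',(110,400,220,420),2.6)
im=vision.camera('top')
for at,s in blobs(im,*GREEN): print(at,ray('top',at,.06))"
```

```text
[0.44519309 0.1635084  0.43682023]
[215.23376623 373.25324675] [ 0.56617476 -0.08884129  0.06      ]
[222.40410959 356.21917808] [ 0.54793006 -0.04400752  0.06      ]
[237.9787234  322.90780142] [0.5082816  0.04353878 0.06      ]
[247.         306.04255319] [0.48530288 0.08778911 0.06      ]
```

View pics/zk_wrist.png

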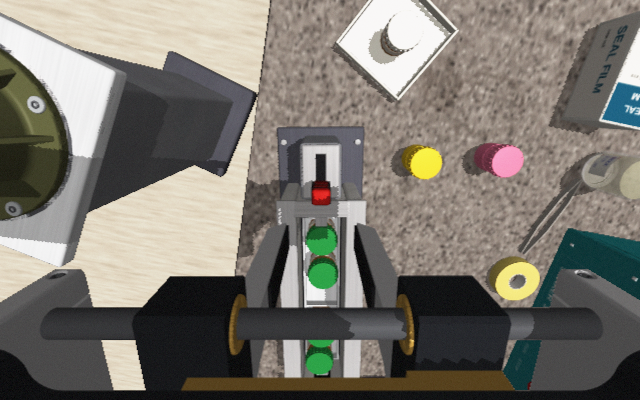

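View pics/zk_scene.png

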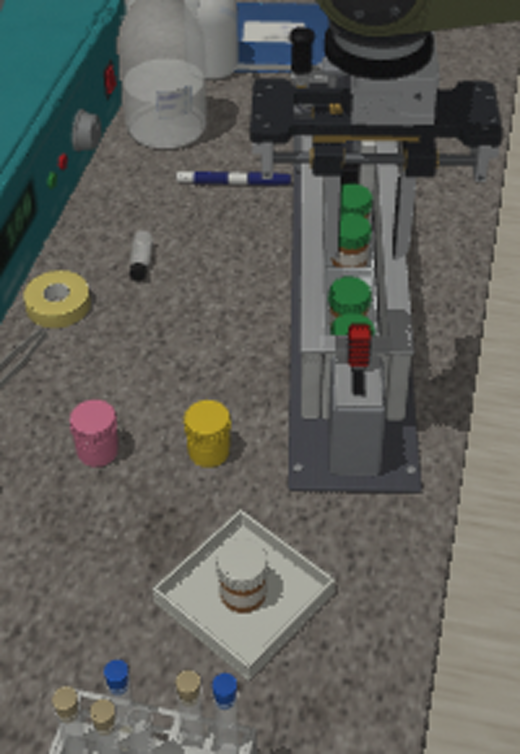

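```bash
python3 -c "
from h import *
snap('top','zl_top',(170,290,250,470),3.5)"
```

```text
(no output)
```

View pics/zl_top.png

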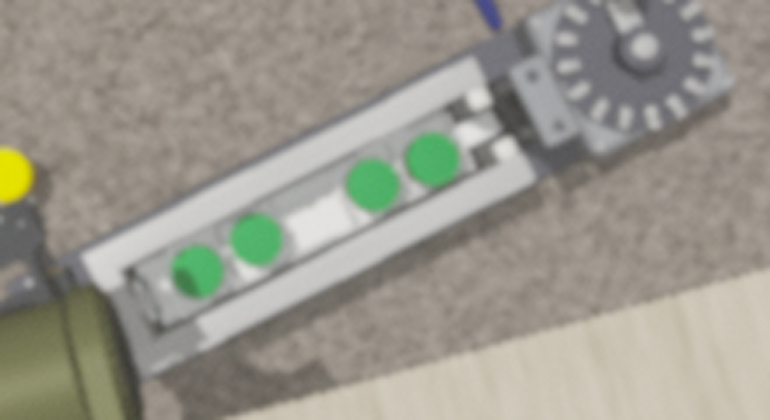

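```bash
python3 -c "
from h import *
job.hand_in()"
```

```text
the job is handed in; nothing more can be done
```

The job is done and handed in at about 55 s of the 210 s allowed; `job.hand_in()` gives no verdict, so what follows rests on my own checks.

- **Jars:** The white-lidded jar stands in the returns tray. The two green-lidded stock jars behind the well (the third was missing) went into the free places 5 and 1, beside the two already in places 2 and 4. The last pictures show all four upright in the carrier and the white jar upright in the tray. The marker, the vial and the pink and yellow look-alikes show where they were.
- **Crank and carrier:** I held the lifted grip and turned it back at about 0.8 rad/s, roughly 8 s a turn, until it met the stop. The force on the hand reversed there. The grip then sank to its starting height, and its head measured about 160 mm above the bench in the picture, which means the pawl is seated.
- **Lock:** It is home again. The grip came back to within 0.4 mm of where it started, with 12 N against the stop.

**What went wrong or disagreed:**
- While letting go of the opened lock the first time, a wrong first row in my command dragged it about half-way back. I gripped it again and pulled it fully open, 11 N against the stop, before touching the crank.
- Setting down the jar in place 1 gave about 14 N upward, which I took as the jar meeting the carrier floor.
- The grip read 27 mm wide when held, because the fingers closed on its 29 mm head instead of the 23 mm shaft. It held without visible slip.
- In the last top view the jar in place 1 measured about 5 mm off where I had set it down, while the jar in place 2 measured the same as before. I put that down to measurement error, because the close crop shows the jar in its place.

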